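# Pack a batch's retained samples and post the case

## Robot

A 6-joint arm with a two-finger parallel gripper is mounted at the origin on a cart in front of the work surface, level with it; the furniture and walls round the work are solid. World frame = base frame: x ahead of the robot, y to its left, z up, the work surface at z = 0. Lengths are in mm, angles in rad, forces in N, time in s.
With the tool pointing down it reaches from about 300 to 875 mm from the base axis. Payload 4.2 kg.
Tool frame: the origin (TCP) lies midway between the tips of the shut fingers; the grasp point (between the pads) lies env.tcp_to_grasp behind it (env.tcp_to_grasp is the distance from the TCP to the grasp point, in mm); z points along the fingers, y is the direction in which the jaws open and shut (so a half turn about z gives the same grasp; the last joint's range is limited). The gripper opens to 85 mm and grips with 20 to 120 N. Pads are 22 mm wide; open, the fingers measure 114 mm over their backs; the gripper's body (76 mm by 85 mm) begins 54 mm behind the grasp point. The pads swing forward as they close: fully open they stand 13 mm farther back than shut.
Start: joints at [-1.207, 0.32, 1.565, -0, 1.257, -0.02], TCP at [215.312, -533.185, 194.338] pointing down, gripper open.
Joint ranges: [-3.11, 3.11], [-0.84, 2.01], [0.21, 2.61], [-1.34, 4.49], [0.05, 2.63], [-2.56, 2.56]. Speed limits (rad/s): [2.57, 2.57, 3.14, 3.14, 3.14, 3.14].

## Interface

Orientations are given as a unit quaternion [w, x, y, z].
In Python, from cell import env, viewer gives the robot as it stands.
- The arm moves only by the tool move_arm, never from a script. Its argument "targets" is a list of rows, each an object of numbers: "x", "y", "z": the shift along the world's x, y, z in cm; "wx", "wy", "wz": the turn, a rotation vector about the world's x, y, z in rad; "jaw": the finger opening in cm, from 0 to 8.54. A call has exactly 10 rows; each row is the pose to reach, as a shift and turn from the pose commanded when the call began; what a row does not reach only later rows make up. A row lasts 1/12 s, in which the tool goes at most 41.7 mm and 7.16 degrees, less where a joint would pass 70% of its speed; a pose out of reach is approached as far as the arm can. A call with a gripper value outside its range is refused whole. The fingers move at their own pace and stop on an object; the grip force is fixed at half the most. Time passes only in rows, so rows that repeat a pose let the fingers close, or fill a call up. It gives the time, the measured TCP pose, the force and the opening at its end, in the units of the state.
- env.sense(): the state, without advancing time (a new reading comes with each control period).
- viewer.snapshot(name): name is "side" or "top"; returns (picture, depth): 420x560x3 uint8, blue, green, red; 420x560 float32, mm along the optical axis (not along the pixel's ray), 0 where there is no reading.
- viewer.get_calibration(name): a dict with "camera_matrix" (3x3 intrinsics, pixels), "R" (3x3) and "t" (3): a world point X has camera coordinates R X + t. Camera axes: x right, y down, z forward; pixel columns grow to the right and rows downward; lengths in mm; the calibration is good to about 2 mm. A picture is of the moment at which its call begins. get_calibration takes no time and is no camera call.
- env.sign_off(): hands the job in, once; it reports no verdict.
Trained networks look in the newest picture that a camera, given by its name, has taken for a name from the list of things; names that differ only in an ending like _2 or _b are one class to them, and where a whole thing is asked for, a point or a joint stands for the part that bears it (a point fixed in the world has none). Each returns a list of dicts, best first, with "score" (0 to 1); they miss things now and then, are a little off and sometimes report something else, mostly with a low value. They report only what shows in the picture. A call takes as long as a camera call. They do not tell look-alikes from the thing itself.
- viewer.spot_in(camera, query): "uv" ([column, row] in pixels, amid what is visible of it).
- viewer.masks_of(camera, query): "mask" (420x560 bool, what is visible of it) and "uv" ([column, row] in pixels, amid what is visible of it).
- viewer.landmark_of(camera, query): "uv" ([column, row] in pixels: a listed point, or the origin of a listed thing).
The state is a dict: "time": time; "qpos": joint angles; "qd": joint speeds; "effort": joint torques, N m; "tcp_pos": TCP position; "tool_rot": TCP orientation; "wrist_force": force on the tool from outside, world axes, zero at the start; "wrist_torque": the same for the moment, N m; "finger_gap": finger opening in mm.
Only numpy, scipy, OpenCV 4.12 (cv2) and the standard library are available. Lean on these libraries where they do the work, as an engineer would, in place of code of your own. Each camera call takes 0.05 s, during which the arm holds its last target. There are 200 camera calls.

## Task

Stand the loose sample pot upright in the empty pocket of the sample case, then press both of the case's covers down until each one clicks and stays shut by itself. Then push the closed case along its shelf through the flap of the drop box until it slides down inside and the flap swings shut behind it; leave the things standing around where they are.

Things in the scene. Friction and masses are not known exactly. Their poses are not given: they have to be found in the camera images.
- drop_box: Fixed grey metal drop box with a loading shelf before it. Origin at table level under the middle of its port; x points from the shelf into the box, y left, z up. The shelf is flat, polished, 60 mm above the table, x = -181 to 0 mm, 158 mm wide between side guides 14 mm high. The housing spans x = 0 to 134 mm and is 126 mm high; the port is 158 mm wide, 58 mm high.
- port (a point): Middle of the shelf's far edge, in the port just under the flap (box x = 0, 60 mm above the table). Past it the floor becomes a slippery slide that falls at 24 degrees to the rear wall 129 mm further in: the case tips in and slides down by itself once its middle has passed this point.
- drop_flap (a joint): Angle of the box's metal flap (rad): 0 hanging shut in the port, growing as it swings inward (to 1.45). Hinged along its top edge, 118 mm above the table; a light spring and its weight close it (under 1 N at its lower edge); it cannot swing outward.
- sample_case: Loose grey case, 0.3 kg, on the shelf between the guides, its centre about 120 mm before the port. Base 68 (x) by 150 (y) mm, 18 mm high, 44 mm with covers shut; with one open it is too high for the port. Origin at the centre of its underside; x to the box, y left. Two foam pockets, 42 mm square, rims 18 mm above the underside, 42 mm left and right of the middle.
- pocket_left (a point): Centre of the floor of the case's left pocket, 3 mm above the case's underside; the pocket already holds a pot.
- pocket_right (a point): Centre of the floor of the case's right pocket, empty at the start.
- hinge_left (a point): Middle of the left cover's hinge line, which runs along the case's y axis at its far edge (case x = +30 mm), 19 mm above the case's underside.
- hinge_right (a point): The same for the right cover.
- cover_left (a joint): Angle of the left cover (rad): 0 shut, 1.80 fully open, leaning back to the box; stays where it is put over most of its swing. A white dome 56 mm from hinge to front edge, 58 mm wide, 25 mm deep. Unlatched it rests at about 0.12 on the nose of a sprung latch at the front; 10 to 15 N down near the front edge snaps it past the latch to 0, where it is held.
- cover_right (a joint): Angle of the right cover, the same in kind.
- thumb_left (a point): Centre of the round thumb spot (20 mm) on the outside of the left cover's top, 44 mm from its hinge line and 25 mm above it when shut; moves with the cover. The place to press.
- thumb_right (a point): The same on the right cover.
- push_block (a point): Centre of the near face of the block (22 mm wide, 28 mm high) at the middle of the case's near side, 46 mm from the case's centre and 18 mm above its underside; it stands 8 mm proud of the latches beside it. The place to push.
- pot_loose: Tiny clear sample pot with a black cap, 34 mm high, about 34 g, standing on the table beside the work, right or left; the body is 33 mm across, the cap 28 mm across and takes up the upper 15 mm. Origin at the centre of its underside, z up.
- pot_packed: The same kind of pot, standing in the left pocket from the start. Origin at the centre of its underside.
- resin_jar: Bystander: small dark jar with a cream lid, 54 mm across, 32 mm high.
- flask: Bystander: slim plain aluminium flask, 41 mm across, 106 mm high.
- yellow_lid: Bystander: flat round lid, 78 mm across, 15 mm high, on the table in front of the shelf.
- gold_cap: Bystander: gilt cap lying on its side, 25 x 45 mm.
- gloss_pen: Bystander: pen lying on the table, 140 mm long, 16 mm thick.
There are look-alikes about, which are no part of the job. There is more than one size of the sample_case; the one meant has the size given above.

How it is judged (in metres and radians):
On the way, in this order (a step that is already met when the one before it is completed fails the run):
1. the loose pot stands upright in the right pocket, let go (distance between pot_loose and pocket_right below 0.01 m and angle between pot_loose's own z axis and vertical below 0.2 rad and contact force between the fingers and pot_loose below 0.1 N), for 0.2 s.
2. both covers are held shut by their latches with nothing pressing on the case, which is still on the shelf (value of joint each of cover_left, cover_right below 0.03 rad and contact force between each of the arm, the fingers and sample_case below 0.1 N and x of sample_case in the frame of drop_box below -0.02 m), for 0.2 s.
At the end, for the whole second after the job is handed in: The case lies at rest inside the drop box (its centre over 50 mm past the flap and down on the slide), the flap hangs shut (within 0.06 rad), both covers are still latched (under 0.03 rad) and each pot is in its pocket (within 15 mm of its floor's centre) (value of joint each of cover_left, cover_right below 0.03 rad and x of sample_case in the frame of drop_box above 0.05 m and z of sample_case in the frame of drop_box below 0.05 m and value of joint drop_flap below 0.06 rad and distance between pot_loose and pocket_right below 0.015 m and distance between pot_packed and pocket_left below 0.015 m and linear speed of sample_case below 0.02 m/s); the robot touches nothing.
It fails at once if a bystander (jar, flask, lid, cap or pen) is moved more than 30 mm (distance of any of resin_jar, flask, yellow_lid, gold_cap, gloss_pen from where it was at the start of the episode above 0.03 m).
It also fails if it takes over 67 s, if anything falls off the work surface, if the arm or the gripper's body presses on something with over 40 N, if the wrist force passes 120 N, or if a joint passes its speed limit or range.

## Working session

There is one attempt and no reset: what is moved stays moved. The work goes in short steps, Python scripts to look and compute and a tool call to move; the robot and the scene stay as the last step left them, time stands still between calls to the robot, and variables do not carry over. Pictures are saved under pics/ and viewed, about 8 in all and at most 12, crops included, and the job is handed in when it is done.

Besides the shell and the picture viewer there is one more tool, called after "Call:" as name(argument=value, ...) on one line, values as JSON. move_arm: Moves the arm, as the interface text tells. Its arguments: {"type":"object","properties":{"targets":{"type":"array","items":{"type":"object","properties":{"x":{"type":"number"},"y":{"type":"number"},"z":{"type":"number"},"wx":{"type":"number"},"wy":{"type":"number"},"wz":{"type":"number"},"jaw":{"type":"number"}}}}},"required":["targets"]}

```bash
mkdir -p pics
cat > h.py <<'E'
import numpy as np, cv2
from cell import env, viewer
def cal(n):
    c=viewer.get_calibration(n); return [np.array(c[k],float) for k in("camera_matrix","R","t")]
def ray(n,uv):
    K,R,t=cal(n); o=-R.T@t; d=R.T@np.linalg.solve(K,[uv[0],uv[1],1.]); return o,d
def onz(n,uv,z):
    o,d=ray(n,uv); return o+d*(z-o[2])/d[2]
def dep(n,uv,D):
    K,R,t=cal(n); u,v=int(round(uv[0])),int(round(uv[1])); w=D[max(v-1,0):v+2,max(u-1,0):u+2]; w=w[w>0]
    o,d=ray(n,uv); return o+d*np.median(w) if len(w) else None
def proj(n,X):
    K,R,t=cal(n); p=K@(R@np.array(X,float)+t); return p[:2]/p[2]
E
python3 - <<'E'
from h import *
np.set_printoptions(precision=1,suppress=True)
P={}
for n in("top","side"):
    p,D=viewer.snapshot(n); cv2.imwrite(f"pics/{n}0.png",p); np.save(f"{n}0.npy",D)
    K,R,t=cal(n); print(n,-R.T@t,K[0,0])
    for q in("pot_loose","sample_case","push_block","pocket_right","thumb_left","thumb_right","port","hinge_left","hinge_right","pot_packed"):
        for r in viewer.landmark_of(n,q)[:3]:
            print(n,q,round(r["score"],2),np.array(r["uv"]),dep(n,r["uv"],D))
s=env.sense();print(s,env.tcp_to_grasp)
E
```

```text
top [ 262.7   -2.8 1338.3] 497.9642040575552
top pot_loose 0.44 [396.8 247.9] [ 437.6 -329.9   35.6]
top sample_case 0.8 [319.3 222.1] [ 515.9 -130.4   23.4]
top sample_case 0.59 [243.6 210.4] [539.3  68.5  93.3]
top push_block 0.85 [242.1 221.9] [509.1  72.8  94.9]
top push_block 0.83 [321.4 209.6] [ 549.8 -137.8   24.5]
top pocket_right 0.88 [259.8 209.4] [546.8  27.6  65.2]
top pocket_right 0.76 [307.8 218.1] [525.9 -99.3  33.1]
top thumb_left 0.85 [227.4 189.5] [585.9 105.8 130.8]
top thumb_left 0.6 [332.1 221.3] [ 514.8 -163.6   34.5]
top thumb_right 0.74 [229.3 207.3] [547.2 104.4  99.2]
top thumb_right 0.56 [308.1 212.6] [ 541.1 -100.9   32.1]
top port 0.69 [252.2 164.1] [667.3  44.1  77.9]
top hinge_left 0.89 [231.3 193.1] [573.2  95.2 142.4]
top hinge_left 0.7 [323.2 231.1] [ 493.  -140.8   11.9]
top hinge_left 0.19 [147.4 197.4] [594.1 327.7  44.9]
top hinge_right 0.86 [307.3 224. ] [511.2 -97.7  26.1]
top hinge_right 0.78 [261.3 200.8] [566.2  22.8  80. ]
top pot_packed 0.47 [229.  203.7] [556.9 105.1  98.4]
top pot_packed 0.23 [147.7 192.8] [602.8 323.4  59.6]
side [ 359.
[... 781 characters left out ...]
9 231.7] [665.1  64.   61.1]
side hinge_left 0.97 [249.7 235.2] [582.  108.2  79. ]
side hinge_left 0.59 [307.4 218. ] [ 482.3 -163.1    8.1]
side hinge_right 0.71 [260.9 219.2] [570.9  32.5  84.5]
side hinge_right 0.64 [294.7 229.2] [493.9  22.   59.7]
side pot_packed 0.53 [262.7 246.9] [546.2 148.5  73.3]
{'time': 1.1, 'qpos': array([-1.2,  0.3,  1.6,  0. ,  1.3, -0. ]), 'qd': array([-0.,  0., -0.,  0., -0., -0.]), 'effort': array([ -0. , -41.5, -23.4,  -0. ,   0. ,  -0. ]), 'tcp_pos': array([ 215.3, -533.2,  194.4]), 'tool_rot': array([0. , 1. , 0.2, 0. ]), 'wrist_force': array([ 1. ,  0.5, -0.1]), 'wrist_torque': array([-0.,  0.,  0.]), 'finger_gap': 85.34166087210806} 18.700000000000003
```

View pics/top0.png

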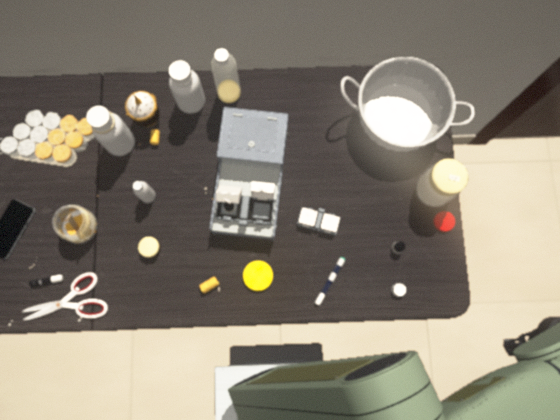

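View pics/side0.png

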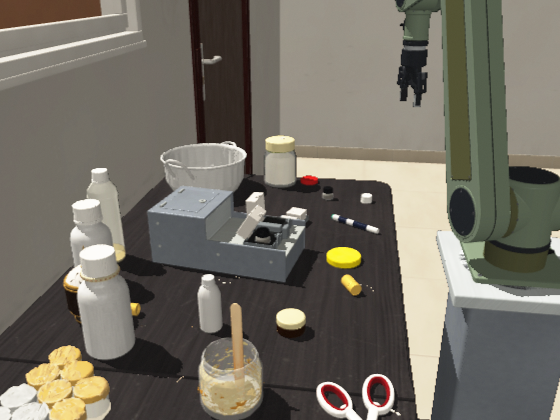

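```bash
cat >> h.py <<'E'
def cloud(n,D):
    K,R,t=cal(n); v,u=np.mgrid[0:420,0:560]; d=np.stack([(u-K[0,2])/K[0,0]*D,(v-K[1,2])/K[1,1]*D,D],-1)
    return (d-t)@R
E
python3 - <<'E'
from h import *
np.set_printoptions(precision=1,suppress=True)
D=np.load("top0.npy"); p=cv2.imread("pics/top0.png"); C=cloud("top",D)
x,y,z=C[...,0],C[...,1],C[...,2]
roi=(x>420)&(x<900)&(y>-70)&(y<180)
m=roi&(abs(z-126)<5)&(x>640)
r=cv2.minAreaRect(C[m][:,:2].astype(np.float32)); print("roof",m.sum(),r,cv2.boxPoints(r),np.median(z[m]))
a=cv2.resize(p[95:250,190:300],None,fx=4,fy=4,interpolation=cv2.INTER_CUBIC)[:600]
b=cv2.resize(p[225:305,380:420],None,fx=6,fy=6,interpolation=cv2.INTER_CUBIC)
q=cv2.imread("pics/side0.png"); c=cv2.resize(q[180:280,145:365],None,fx=3.6,fy=3.6,interpolation=cv2.INTER_CUBIC)
cv2.imwrite("pics/c1.png",cv2.hconcat([a,cv2.copyMakeBorder(b,0,a.shape[0]-b.shape[0],10,0,0)]) )
cv2.imwrite("pics/c2.png",c)
for vv in range(140,242,3): print(vv,[f"{z[vv,uu]:.0f}" for uu in range(206,290,4)])
E
```

```text
roof 2721 ((778.4107055664062, 53.6712646484375), (205.97999572753906, 228.85719299316406), 81.64691925048828) [[650.2 -31.6]
 [876.7 -64.8]
 [906.6 138.9]
 [680.2 172.2]] 128.17981219039575
140 ['1', '1', '3', '0', '129', '127', '130', '130', '129', '132', '132', '134', '131', '130', '138', '128', '130', '129', '129', '125', '0']
143 ['0', '3', '5', '128', '127', '125', '130', '127', '130', '128', '123', '132', '128', '131', '129', '131', '129', '125', '127', '130', '6']
146 ['6', '-1', '6', '128', '128', '128', '130', '125', '134', '131', '131', '131', '130', '127', '129', '128', '132', '127', '129', '125', '3']
149 ['5', '2', '4', '128', '130', '129', '125', '129', '131', '129', '128', '128', '131', '128', '128', '130', '130', '129', '125', '132', '-0']
152 ['5', '5', '-3', '130', '127', '125', '127', '125', '131', '130', '127', '132', '130', '129', '124', '123', '123', '124', '130', '134', '4']
155 ['4', '4', '2', '129', '128', '131', '127', '128', '129', '128', '128', '125', '128', '128', '131', '126', '127', '128', '130', '129', '2']
158 ['3', '3', '4', '111', '99', '106', '107
[... 2885 characters left out ...]
62', '63', '64', '86', '87', '56', '59', '69', '70', '61', '73', '76', '2', '1', '7']
227 ['1', '73', '62', '60', '66', '60', '61', '61', '64', '61', '67', '61', '61', '61', '65', '66', '60', '76', '0', '-0', '3']
230 ['3', '-2', '43', '61', '62', '62', '65', '67', '60', '63', '58', '60', '59', '62', '61', '63', '58', '76', '4', '1', '6']
233 ['4', '3', '0', '-1', '5', '14', '25', '25', '45', '47', '64', '61', '65', '64', '66', '61', '61', '31', '1', '0', '6']
236 ['5', '-3', '4', '2', '-0', '1', '-0', '-1', '4', '-0', '1', '5', '25', '30', '32', '38', '56', '1', '4', '3', '7']
239 ['3', '1', '2', '0', '4', '-1', '4', '2', '2', '6', '1', '5', '-0', '-4', '3', '-2', '4', '-3', '-2', '0', '0']
```

View pics/c1.png

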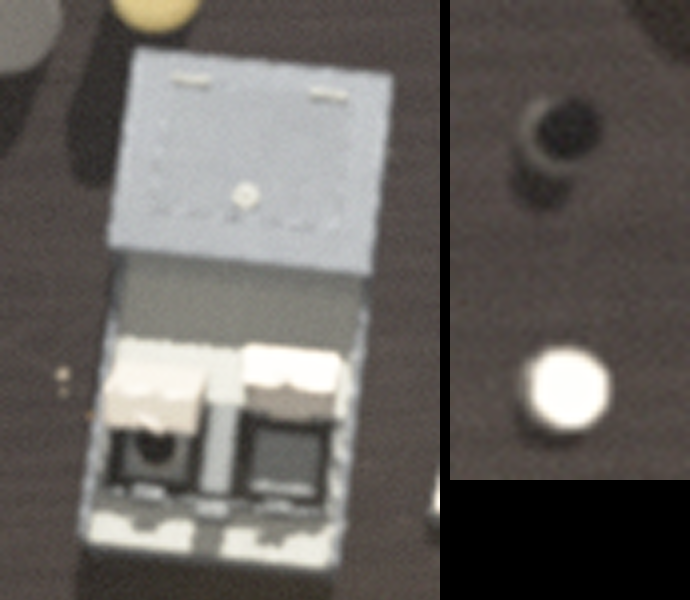

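View pics/c2.png

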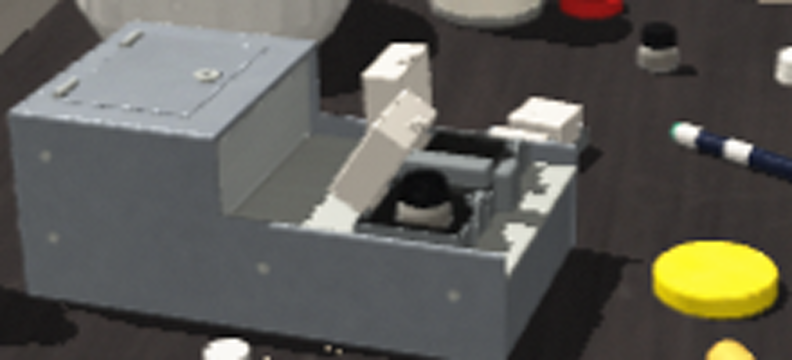

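Run:
```python
from h import *
np.set_printoptions(precision=2,suppress=True)
D=np.load("top0.npy"); p=cv2.imread("pics/top0.png"); C=cloud("top",D)
x,y,z=C[...,0],C[...,1],C[...,2]
v,u=np.mgrid[0:420,0:560]
# roof edges in pixels
m=((abs(z-128)<7)&(u>205)&(u<295)&(v>108)&(v<165)).astype(np.uint8)
m=cv2.morphologyEx(m,cv2.MORPH_OPEN,np.ones((5,5)))
n,l,s,c=cv2.connectedComponentsWithStats(m); k=1+np.argmax(s[1:,4]); M=l==k
pts=np.array([onz("top",(a,b),126)[:2] for b,a in zip(*np.where(M))],np.float32)
r=cv2.minAreaRect(pts); print("roof",r,"\n",cv2.boxPoints(r))
# front edge & rear edge fits
fr=[];re=[]
for a in range(222,284):
    b=np.where(M[:,a])[0]
    if len(b)>20: fr.append(onz("top",(a,b.max()+.5),126)[:2]); re.append(onz("top",(a,b.min()-.5),126)[:2])
for e in(fr,re):
    e=np.array(e); f=cv2.fitLine(e.astype(np.float32),cv2.DIST_HUBER,0,.01,.01).ravel(); print("edge",f,np.arctan2(-f[2-2],f[1]) )
# side edges
le=[];ri=[]
for b in range(116,152):
    a=np.where(M[b])[0]; le.append(onz("top",(a.min()-.5,b),126)[:2]); ri.append(onz("top",(a.max()+.5,b),126)[:2])
for e in(le,ri):
    f=cv2.fitLine(np.array(e,np.float32),cv2.DIST_HUBER,0,.01,.01).ravel(); print("side",f,np.arctan2(f[1],f[0]))
for nme,zz in(("pot_loose",34),("yellow_lid",15)):
    for cam in("top","side"):
        for q in viewer.masks_of(cam,nme)[:3]:
            print(cam,nme,round(q["score"],2),np.array(q["uv"]),q["mask"].sum(),onz(cam,q["uv"],zz))
g=cv2.cvtColor(p,6).astype(float)
# black cap centroid
for th in(25,35,45):
    mk=(g<th)&(u>388)&(u<408)&(v>238)&(v<258); print(th,mk.sum(),onz("top",(u[mk].mean(),v[mk].mean()),34))
print(env.sense()["tool_rot"])
```

```text
Traceback (most recent call last):
  File "h.py", line 8, in onz
    o,d=ray(n,uv); return o+d*(z-o[2])/d[2]
        ~~~^^^^^^
  File "h.py", line 6, in ray
    K,R,t=cal(n); o=-R.T@t; d=R.T@np.linalg.solve(K,[uv[0],uv[1],1.]); return o,d
          ~~~^^^
  File "h.py", line 4, in cal
    c=viewer.get_calibration(n); return [np.array(c[k],float) for k in("camera_matrix","R","t")]
ValueError: time passes only in moves, steps and waits
```

```bash
sed -i 's/^def cal(n):/import functools\n@functools.lru_cache(None)\ndef cal(n):/' h.py
cat > fit.py <<'E'
from h import *
np.set_printoptions(precision=2,suppress=True)
D=np.load("top0.npy"); p=cv2.imread("pics/top0.png"); C=cloud("top",D)
x,y,z=C[...,0],C[...,1],C[...,2]
v,u=np.mgrid[0:420,0:560]
m=((abs(z-128)<7)&(u>205)&(u<295)&(v>108)&(v<165)).astype(np.uint8)
m=cv2.morphologyEx(m,cv2.MORPH_OPEN,np.ones((5,5)))
n,l,s,c=cv2.connectedComponentsWithStats(m); k=1+np.argmax(s[1:,4]); M=l==k
print(s[k])
fr=[];re=[]
for a in range(222,284):
    b=np.where(M[:,a])[0]
    if len(b)>20: fr.append(onz("top",(a,b.max()+.5),126)[:2]); re.append(onz("top",(a,b.min()-.5),126)[:2])
for e in(fr,re):
    f=cv2.fitLine(np.array(e,np.float32),cv2.DIST_HUBER,0,.01,.01).ravel(); print("edge",f,np.arctan2(-f[0]*np.sign(f[1]),abs(f[1])))
le=[];ri=[]
for b in range(116,152):
    a=np.where(M[b])[0]; le.append(onz("top",(a.min()-.5,b),126)[:2]); ri.append(onz("top",(a.max()+.5,b),126)[:2])
for e in(le,ri):
    f=cv2.fitLine(np.array(e,np.float32),cv2.DIST_HUBER,0,.01,.01).ravel(); print("side",f,np.arctan(f[1]/f[0]))
for nme,zz in(("pot_loose",34),("yellow_lid",15)):
    for cam in("top","side"):
        for q in viewer.masks_of(cam,nme)[:3]:
            print(cam,nme,round(q["score"],2),np.array(q["uv"]),q["mask"].sum(),onz(cam,q["uv"],zz))
g=cv2.cvtColor(p,6).astype(float)
for th in(25,35,45):
    mk=(g<th)&(u>388)&(u<408)&(v>238)&(v<258); print(th,mk.sum(),onz("top",(u[mk].mean(),v[mk].mean()),34))
print(env.sense()["tool_rot"])
E
python3 fit.py
```

```text
[ 217  109   70   54 3185]
edge [  0.14   0.99 662.93  42.85] -0.14388116
edge [  0.12   0.99 798.92  36.86] -0.12232632
side [  0.99  -0.14 736.73 125.65] -0.14542983
side [  0.99  -0.15 732.84 -43.68] -0.14930296
top pot_loose 0.66 [259.3 188.7] 404 [611.17  28.2   34.  ]
top pot_loose 0.44 [395.8 247.9] 140 [ 437.86 -327.64   34.  ]
top yellow_lid 0.65 [257.6 272.7] 694 [386.38  39.22  15.  ]
top yellow_lid 0.34 [250.5 202.7] 1896 [577.55  53.7   15.  ]
side yellow_lid 0.82 [343.7 253. ] 607 [378.6   38.29  15.  ]
side yellow_lid 0.16 [349.2 286.4] 292 [361.55 184.73  15.  ]
25 0 [nan nan nan]
35 4 [ 436.68 -335.34   34.  ]
45 60 [ 437.91 -335.49   34.  ]
[0.   0.98 0.19 0.  ]fit.py:27: RuntimeWarning: Mean of empty slice.
  mk=(g<th)&(u>388)&(u<408)&(v>238)&(v<258); print(th,mk.sum(),onz("top",(u[mk].mean(),v[mk].mean()),34))
  ret = ret.dtype.type(ret / rcount)
```

Run:
```python
from h import *
np.set_printoptions(precision=1,suppress=True)
print("pot", onz("top",(396.8,247.9),0), onz("side",(328.1,200.4),0))
c,s=np.cos(-.144),np.sin(-.144); P=np.array([664.1,51.2]); R=np.array([[c,s],[-s,c]])
def bx(X): return np.array([*(R@(X[:2]-P)),X[2]])
for n,uv,z,l in(("top",(259.8,209.4),63,"pr"),("top",(242.1,221.9),78,"pb"),("side",(286.4,228.9),78,"pb"),("top",(243.6,210.4),60,"case"),("side",(269.3,235.4),60,"case"),("side",(274.8,230.9),63,"pr"),("side",(262.5,229),97,"capL"),("side",(217.9,231.7),60,"port"),("top",(252.2,164.1),60,"port"),("side",(249.7,235.2),79,"hl"),("side",(260.9,219.2),79,"hr"),("top",(261.3,200.8),79,"hr")):
    print(l,n,bx(onz(n,uv,z)))
D=np.load("top0.npy"); C=cloud("top",D).reshape(-1,3); B=np.c_[(C[:,:2]-P)@R.T,C[:,2]]
for ylo,yhi in((13,71),(-71,-13)):
    m=(B[:,1]>ylo)&(B[:,1]<yhi)&(B[:,2]>100)&(B[:,0]>-160)&(B[:,0]<-30); q=B[m]
    # profile: z-binned min/max x
    for a in range(100,150,6):
        w=q[(q[:,2]>=a)&(q[:,2]<a+6)]; 
        if len(w): print(ylo,a,len(w),w[:,0].min(),w[:,0].max(),w[:,1].min(),w[:,1].max())
    D2=np.load("side0.npy"); S=cloud("side",D2).reshape(-1,3); T=np.c_[(S[:,:2]-P)@R.T,S[:,2]]
    q=T[(T[:,1]>ylo)&(T[:,1]<yhi+5)&(T[:,2]>80)&(T[:,0]>-175)&(T[:,0]<-20)]
    for a in range(80,150,6):
        w=q[(q[:,2]>=a)&(q[:,2]<a+6)]; 
        if len(w): print("side",ylo,a,len(w),w[:,0].min(),w[:,0].max(),w[:,1].min(),w[:,1].max())
```

```text
pot [ 442.3 -338.8    0. ] [ 437.3 -316.7    0. ]
pr top [-112.2  -40.    63. ]
pb top [-153.4    0.6   78. ]
pb side [-156.3  -11.4   78. ]
case top [-119.     2.1   60. ]
case side [-118.3   -4.3   60. ]
pr side [-125.   -24.6   63. ]
capL side [-118.5   43.1   97. ]
port side [ 0.1 10.6 60. ]
port top [ 9.7 -5.  60. ]
hl side [-89.5  44.7  79. ]
hr side [-85.4 -43.8  79. ]
hr top [-92.5 -42.1  79. ]
13 100 45 -128.7833248835988 -67.06791746000795 13.003175062568797 69.62880798938069
13 106 27 -101.00474140810319 -70.07963496345845 13.168944471773969 65.51875453326817
13 112 18 -99.38247684373697 -73.97397468747332 13.081310972939562 69.08512858361038
13 118 21 -95.78113912607152 -78.74723062472764 13.070306011747551 69.95958597164174
13 124 28 -115.22172396107378 -81.99639780463174 13.915982397967046 65.60533654803982
13 130 95 -117.13934502795016 -85.49769436871269 13.203445838593982 70.41639602343731
13 136 121 -114.78863552078252 -90.2347536272457 13.020562548858138 70.22768405278535
13 142 32 -107.22188941090232 -92.74320251241357 13.663963426630124 68.603117920501
13 148 1 -9
[... 2063 characters left out ...]
2.50961446688172 -69.38461565517697 -10.261293966604715
side -71 104 26 -85.59120665465649 -63.107516453158475 -70.80920481958452 -10.751162419055818
side -71 110 29 -83.58404997794725 -63.77405528162355 -70.79259393661886 -9.340517666184416
side -71 116 29 -85.36140623624111 -61.99898666884762 -69.4816344304604 -9.60705225056799
side -71 122 32 -85.06628814583115 -61.263974067637264 -70.74453896055333 -8.363357692426364
side -71 128 30 -85.84378551905836 -61.38755244843104 -69.79028891886792 -9.767155602846188
side -71 134 107 -85.71458201148542 -59.9810109855558 -70.26697153009394 -9.824088749113729
side -71 140 2 -82.98098213538914 -81.11645550698574 -47.35268241507206 -38.726715662196185
```

Run:
```python
from h import *
np.set_printoptions(precision=1,suppress=True)
print(onz("side",(328.1,188.5),34),onz("top",(399.7,246.3),34))
g=cv2.cvtColor(cv2.imread("pics/top0.png"),6); print(g[240:256,388:408])
g=cv2.cvtColor(cv2.imread("pics/side0.png"),6); print(g[184:204,318:340])
```

```text
[ 439.  -324.2   34. ] [ 441.8 -338.3   34. ]
[[ 76  74  73  74  69  76  78  80  74  75  73  70  68  70  66  74  73  75
   74  71]
 [ 79  74  74  76  71  80  87  92  84  79  74  62  55  58  64  63  70  73
   76  74]
 [ 75  69  74  74  80  95 104 104  88  73  61  54  44  48  51  56  65  69
   73  71]
 [ 79  78  72  76  87 103 106  97  69  55  48  46  47  43  41  47  61  68
   68  72]
 [ 75  74  73  82  93 101  96  72  51  41  40  42  43  44  40  43  50  59
   71  69]
 [ 69  73  74  82  95  93  78  54  48  36  40  40  38  40  35  36  51  62
   71  74]
 [ 71  73  77  84  97  86  64  39  44  42  42  42  47  41  40  42  45  60
   74  78]
 [ 72  70  73  82  89  85  61  40  38  42  38  33  38  38  39  39  49  61
   72  75]
 [ 76  72  71  78  83  81  62  47  38  34  38  36  41  34  41  44  50  64
   75  76]
 [ 81  74  67  68  77  86  73  58  42  37  35  35  36  37  41  48  61  70
   74  80]
 [ 80  74  62  61  71  85  85  71  51  48  34  37  43  46  52  64  70  71
   73  74]
 [ 77  72  65  57  65  78  87  86  73  58  57  52  55  61  68  69  73  76
   78  80]
 [ 76  78  63  54  57  65  73  81 
[... 1467 characters left out ...]
8  84  80  81  79  78  58  60
   60  59  58  56]
 [ 55  56  55  68  98 109  90  87  83  83  84  83  81  79  76  66  57  58
   58  58  57  57]
 [ 56  57  57  58  74  92  89  86  84  84  85  85  82  81  76  49  36  36
   36  44  58  57]
 [ 57  57  56  56  59  60  59  76  87  89  89  88  81  59  49  32  27  27
   26  30  44  58]
 [ 58  57  55  56  57  56  53  60  61  47  49  47  44  34  30  28  26  28
   27  26  37  57]
 [ 56  56  56  57  58  56  55  54  55  51  52  54  55  52  51  50  50  50
   52  51  52  55]
 [ 57  56  56  58  56  56  55  54  57  58  59  61  60  59  58  57  56  56
   57  57  58  56]
 [ 58  56  56  57  57  57  56  55  57  59  59  61  59  58  57  56  56  56
   55  54  55  55]]
```

Call:
move_arm(targets=[{"x":4,"y":4,"wz":-0.1},{"x":8,"y":8,"wz":-0.2},{"x":12,"y":12,"wz":-0.3},{"x":16,"y":16,"wz":-0.4},{"x":19,"y":18,"wz":-0.5},{"x":22,"y":19.6,"z":-2,"wz":-0.53},{"x":22.4,"y":19.7,"z":-4,"wz":-0.53},{"x":22.4,"y":19.7,"z":-8,"wz":-0.53},{"x":22.4,"y":19.7,"z":-11,"wz":-0.53},{"x":22.4,"y":19.7,"z":-11,"wz":-0.53}])

```text
invalid input
```

Call:
move_arm(targets=[{"x":4,"y":0,"z":0,"wx":0,"wy":0,"wz":-0.1,"jaw":8.5},{"x":7,"y":3,"z":0,"wx":0,"wy":0,"wz":-0.2,"jaw":8.5},{"x":10,"y":6,"z":0,"wx":0,"wy":0,"wz":-0.3,"jaw":8.5},{"x":13,"y":9,"z":0,"wx":0,"wy":0,"wz":-0.4,"jaw":8.5},{"x":16,"y":12,"z":0,"wx":0,"wy":0,"wz":-0.53,"jaw":8.5},{"x":19,"y":15,"z":-1,"wx":0,"wy":0,"wz":-0.53,"jaw":8.5},{"x":22.5,"y":19.6,"z":-3,"wx":0,"wy":0,"wz":-0.53,"jaw":8.5},{"x":22.5,"y":19.6,"z":-6,"wx":0,"wy":0,"wz":-0.53,"jaw":8.5},{"x":22.5,"y":19.6,"z":-10,"wx":0,"wy":0,"wz":-0.53,"jaw":8.5},{"x":22.5,"y":19.6,"z":-12,"wx":0,"wy":0,"wz":-0.53,"jaw":8.5}])

```text
time: 2.13
tcp_pos: [439.8, -334.1, 71.0]
tool_rot: [-0.001, 0.997, -0.071, -0.002]
wrist_force: [-1.0, -0.1, -0.5]
finger_gap: 84.9
```

Call:
move_arm(targets=[{"x":0,"y":0,"z":-2,"wx":0,"wy":0,"wz":0,"jaw":8.5},{"x":0,"y":0,"z":-4,"wx":0,"wy":0,"wz":0,"jaw":6},{"x":0,"y":0,"z":-5.5,"wx":0,"wy":0,"wz":0,"jaw":5},{"x":0,"y":0,"z":-5.5,"wx":0,"wy":0,"wz":0,"jaw":4},{"x":0,"y":0,"z":-5.5,"wx":0,"wy":0,"wz":0,"jaw":3.4},{"x":0,"y":0,"z":-5.5,"wx":0,"wy":0,"wz":0,"jaw":2.5},{"x":0,"y":0,"z":-5.5,"wx":0,"wy":0,"wz":0,"jaw":2.5},{"x":0,"y":0,"z":-5.5,"wx":0,"wy":0,"wz":0,"jaw":2.5},{"x":0,"y":0,"z":-5.5,"wx":0,"wy":0,"wz":0,"jaw":2.5},{"x":0,"y":0,"z":-5.5,"wx":0,"wy":0,"wz":0,"jaw":2.5}])

```text
time: 2.97
tcp_pos: [440.6, -337.4, 20.0]
tool_rot: [0.0, 0.997, -0.073, 0.001]
wrist_force: [0.4, 0.3, -0.4]
finger_gap: 25.3
```

Call:
move_arm(targets=[{"x":0,"y":0,"z":0,"wx":0,"wy":0,"wz":0,"jaw":2.2},{"x":0,"y":0,"z":0,"wx":0,"wy":0,"wz":0,"jaw":2.0},{"x":0,"y":0,"z":0,"wx":0,"wy":0,"wz":0,"jaw":2.0},{"x":0,"y":0,"z":0,"wx":0,"wy":0,"wz":0,"jaw":2.0},{"x":0,"y":0,"z":2,"wx":0,"wy":0,"wz":0,"jaw":2.0},{"x":0,"y":0,"z":4,"wx":0,"wy":0,"wz":0,"jaw":2.0},{"x":0,"y":0,"z":6,"wx":0,"wy":0,"wz":0,"jaw":2.0},{"x":0,"y":0,"z":8,"wx":0,"wy":0,"wz":0,"jaw":2.0},{"x":0,"y":0,"z":10,"wx":0,"wy":0,"wz":0,"jaw":2.0},{"x":0,"y":0,"z":12,"wx":0,"wy":0,"wz":0,"jaw":2.0}])

```text
time: 3.8
tcp_pos: [440.2, -337.1, 140.3]
tool_rot: [0.0, 0.997, -0.073, -0.0]
wrist_force: [0.8, 0.2, 0.4]
finger_gap: 20.1
```

Run:
```python
from h import *
p,D=viewer.snapshot("side"); np.save("side1.npy",D)
T=env.sense()["tcp_pos"]; print(T,env.sense()["finger_gap"],proj("side",T))
u,v=proj("side",T).astype(int)
cv2.imwrite("pics/c3.png",cv2.resize(p[v-60:v+70,u-70:u+70],None,fx=4,fy=4,interpolation=cv2.INTER_CUBIC))
```

```text
[ 442.32393553 -338.7630123   144.46622965] 19.719431827810514 [328.5999696  150.20068381]
```

View pics/c3.png

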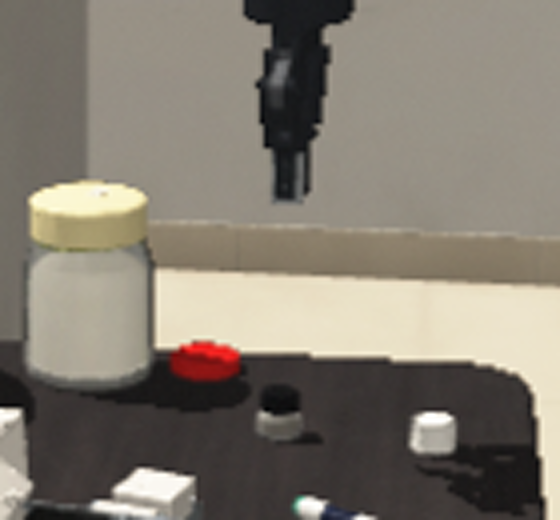

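Run:
```python
from h import *
np.set_printoptions(precision=1,suppress=True)
T=[442,-338.5,141]
C=cloud("side",np.load("side1.npy")); 
m=(np.load("side1.npy")>0)&(np.linalg.norm(C[...,:2]-T[:2],axis=-1)<60)&(C[...,2]>100)&(C[...,2]<230)
for a in range(100,230,6):
    w=C[m&(C[...,2]>=a)&(C[...,2]<a+6)]
    if len(w): print(a,len(w),w.min(0),w.max(0))
m=(np.linalg.norm(C[...,:2]-T[:2],axis=-1)<25)&(C[...,2]>3)&(C[...,2]<60)
w=C[m]; print("pot",len(w),w.min(0),w.max(0),w.mean(0))
D=np.load("side1.npy"); S0=np.load("side0.npy"); C0=cloud("side",S0); m=(np.linalg.norm(C0[...,:2]-T[:2],axis=-1)<25)&(C0[...,2]>3)&(C0[...,2]<60)
w=C0[m]; print("pot0",len(w),w.min(0),w.max(0),w.mean(0))
```

```text
172 1 [ 441.5 -325.5  178. ] [ 441.5 -325.5  178. ]
178 17 [ 425.9 -347.1  178.3] [ 449.8 -312.4  183.4]
184 20 [ 425.8 -350.7  184.8] [ 450.  -308.5  189.9]
190 21 [ 426.3 -349.8  190.4] [ 450.3 -307.3  195.7]
196 21 [ 426.9 -350.5  196.7] [ 450.4 -304.8  201.5]
202 21 [ 426.9 -351.8  202.1] [ 450.7 -306.4  207.5]
208 18 [ 426.9 -352.8  208.1] [ 450.7 -307.8  213.9]
214 19 [ 424.9 -355.3  214.5] [ 450.5 -303.9  219.6]
220 22 [ 421.  -379.4  220.2] [ 454.4 -291.1  225.9]
226 23 [ 420.8 -372.   226.1] [ 454.4 -287.6  229.6]
pot 127 [ 419.1 -349.3    3.1] [ 454.4 -314.1   36.3] [ 439.4 -326.9   20.9]
pot0 126 [ 424.2 -348.     3.3] [ 465.6 -314.    38.6] [ 439.7 -327.2   20.8]
```

Run:
```python
from h import *
np.set_printoptions(precision=2,suppress=True)
for i in range(3):
    p,D=viewer.snapshot("side")
    s=env.sense(); T=s["tcp_pos"]; print(s["time"],T,s["finger_gap"],s["qpos"],s["tool_rot"])
C=cloud("side",D)
m=(D>0)&(np.linalg.norm(C[...,:2]-T[:2],axis=-1)<40)&(C[...,2]>80)&(C[...,2]<200)
w=C[m]; print(np.sort(w[:,2])[:15]); i=np.argsort(w[:,2])[:15]; print(w[i].mean(0))
p,D=viewer.snapshot("top"); C=cloud("top",D)
m=(D>0)&(np.linalg.norm(C[...,:2]-T[:2],axis=-1)<45); w=C[m]; print(w.mean(0),np.percentile(w[:,2],[0,5,20,50]))
```

```text
3.9 [ 442.15 -338.64  142.67] 20.189630019463234 [-0.67  0.33  1.69 -0.    1.12  1.04] [ 0.    1.   -0.07  0.  ]
3.95 [ 441.07 -337.76  140.63] 20.01262868137053 [-0.67  0.33  1.7  -0.    1.12  1.04] [ 0.    1.   -0.07  0.  ]
4.0 [ 440.19 -337.1   139.18] 20.33434538011192 [-0.67  0.33  1.7  -0.    1.12  1.04] [ 0.    1.   -0.07  0.  ]
[178.46 178.63 178.66 179.18 179.2  179.31 180.03 180.28 180.53 180.53
 180.68 181.17 181.46 182.12 182.35]
[ 439.51 -325.47  180.17]
[ 431.84 -328.39  432.39] [ -5.21   1.2  388.34 525.  ]
```

Call:
move_arm(targets=[{"x":0,"y":0,"z":-1,"wx":0,"wy":0,"wz":0,"jaw":1},{"x":0,"y":0,"z":-3,"wx":0,"wy":0,"wz":0,"jaw":0},{"x":0,"y":0,"z":-5,"wx":0,"wy":0,"wz":0,"jaw":0},{"x":0,"y":0,"z":-7,"wx":0,"wy":0,"wz":0,"jaw":0},{"x":0,"y":0,"z":-8,"wx":0,"wy":0,"wz":0,"jaw":0},{"x":0,"y":0,"z":-8,"wx":0,"wy":0,"wz":0,"jaw":0},{"x":0,"y":0,"z":-8,"wx":0,"wy":0,"wz":0,"jaw":0},{"x":0,"y":0,"z":-8,"wx":0,"wy":0,"wz":0,"jaw":0},{"x":0,"y":0,"z":-8,"wx":0,"wy":0,"wz":0,"jaw":0},{"x":0,"y":0,"z":-8,"wx":0,"wy":0,"wz":0,"jaw":0}])

```text
time: 4.88
tcp_pos: [440.9, -337.7, 60.4]
tool_rot: [0.001, 0.997, -0.073, 0.001]
wrist_force: [-0.0, 0.0, 0.6]
finger_gap: -0.3
```

Run:
```python
from h import *
np.set_printoptions(precision=2,suppress=True)
p,D=viewer.snapshot("side")
s=env.sense(); T=s["tcp_pos"]; print(s["time"],T,s["finger_gap"])
C=cloud("side",D)
m=(D>0)&(np.linalg.norm(C[...,:2]-T[:2],axis=-1)<40)&(C[...,2]>3)&(C[...,2]<140)
w=C[m]
for a in range(0,140,5):
    k=w[(w[:,2]>=a)&(w[:,2]<a+5)]
    if len(k): print(a,len(k),k.min(0),k.max(0))
u,v=proj("side",T).astype(int);print(proj("side",T))
cv2.imwrite("pics/c4.png",cv2.resize(p[v-40:v+40,u-50:u+50],None,fx=6,fy=6,interpolation=cv2.INTER_CUBIC))
```

```text
4.9333 [ 440.79 -337.58   60.26] 0.06488417678997592
0 8 [ 429.74 -327.81    3.06] [ 467.37 -308.41    4.95]
5 15 [ 424.17 -339.44    5.46] [ 453.14 -314.73    9.99]
10 20 [ 424.39 -334.01   10.13] [ 453.44 -317.1    14.64]
15 20 [ 424.53 -336.97   15.2 ] [ 454.21 -312.86   19.64]
20 11 [ 427.5  -334.56   20.2 ] [ 454.25 -321.21   24.62]
25 17 [ 427.66 -333.     25.09] [ 451.1  -314.07   29.79]
30 32 [ 427.91 -348.25   30.02] [ 450.94 -315.57   34.91]
35 3 [ 440.38 -339.67   35.05] [ 451.3  -324.22   36.05]
95 6 [ 433.56 -335.59   95.85] [ 447.77 -329.9    99.73]
100 11 [ 427.9  -337.03  100.12] [ 450.69 -325.25  104.65]
105 12 [ 428.18 -332.95  105.87] [ 447.57 -322.72  109.95]
110 13 [ 428.38 -334.8   110.27] [ 447.58 -321.86  114.56]
115 14 [ 428.33 -328.79  115.52] [ 448.11 -319.72  119.99]
120 13 [ 428.45 -336.48  120.13] [ 448.8  -314.87  124.93]
125 13 [ 428.62 -334.31  125.28] [ 448.77 -317.76  129.86]
130 13 [ 428.74 -334.71  130.66] [ 448.99 -319.58  134.09]
135 7 [ 428.79 -331.28  135.1 ] [ 448.88 -317.88  138.29]
[328.1  178.37]
```

View pics/c4.png

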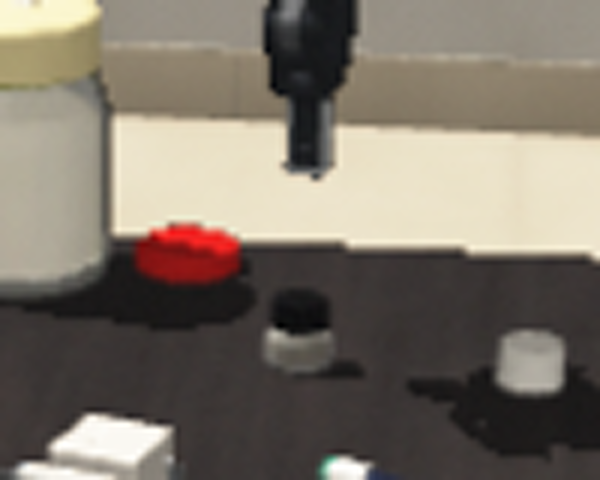

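Call:
move_arm(targets=[{"x":0,"y":0,"z":0,"wx":0,"wy":0,"wz":0,"jaw":6},{"x":0,"y":0,"z":0,"wx":0,"wy":0,"wz":0,"jaw":6},{"x":0,"y":0,"z":0,"wx":0,"wy":0,"wz":0,"jaw":6},{"x":0,"y":0,"z":0,"wx":0,"wy":0,"wz":0,"jaw":6},{"x":0,"y":0,"z":-1,"wx":0,"wy":0,"wz":0,"jaw":6},{"x":0,"y":0,"z":-3,"wx":0,"wy":0,"wz":0,"jaw":6},{"x":0,"y":0,"z":-5,"wx":0,"wy":0,"wz":0,"jaw":6},{"x":0,"y":0,"z":-6.5,"wx":0,"wy":0,"wz":0,"jaw":6},{"x":0,"y":0,"z":-7.7,"wx":0,"wy":0,"wz":0,"jaw":6},{"x":0,"y":0,"z":-7.7,"wx":0,"wy":0,"wz":0,"jaw":6}])

```text
time: 5.77
tcp_pos: [438.4, -335.7, -20.8]
tool_rot: [-0.002, 0.997, -0.073, -0.003]
wrist_force: [-0.5, 0.4, 0.7]
finger_gap: 60.0
```

Call:
move_arm(targets=[{"x":0,"y":0,"z":0,"wx":0,"wy":0,"wz":0,"jaw":5},{"x":0,"y":0,"z":0,"wx":0,"wy":0,"wz":0,"jaw":4},{"x":0,"y":0,"z":0,"wx":0,"wy":0,"wz":0,"jaw":3.2},{"x":0,"y":0,"z":0,"wx":0,"wy":0,"wz":0,"jaw":2},{"x":0,"y":0,"z":0,"wx":0,"wy":0,"wz":0,"jaw":2},{"x":0,"y":0,"z":0,"wx":0,"wy":0,"wz":0,"jaw":2},{"x":0,"y":0,"z":0,"wx":0,"wy":0,"wz":0,"jaw":2},{"x":0,"y":0,"z":0,"wx":0,"wy":0,"wz":0,"jaw":2},{"x":0,"y":0,"z":0,"wx":0,"wy":0,"wz":0,"jaw":2},{"x":0,"y":0,"z":0,"wx":0,"wy":0,"wz":0,"jaw":2}])

```text
time: 6.6
tcp_pos: [441.0, -337.6, -16.5]
tool_rot: [0.001, 0.997, -0.073, 0.001]
wrist_force: [-0.2, 2.4, 7.5]
finger_gap: 24.9
```

Call:
move_arm(targets=[{"x":0,"y":0,"z":0.5,"wx":0,"wy":0,"wz":0,"jaw":2},{"x":0,"y":0,"z":1,"wx":0,"wy":0,"wz":0,"jaw":2},{"x":0,"y":0,"z":2,"wx":0,"wy":0,"wz":0,"jaw":2},{"x":0,"y":0,"z":4,"wx":0,"wy":0,"wz":0,"jaw":2},{"x":0,"y":0,"z":7,"wx":0,"wy":0,"wz":0,"jaw":2},{"x":0,"y":0,"z":10,"wx":0,"wy":0,"wz":0,"jaw":2},{"x":0,"y":0,"z":13,"wx":0,"wy":0,"wz":0,"jaw":2},{"x":0,"y":0,"z":15,"wx":0,"wy":0,"wz":0,"jaw":2},{"x":0,"y":0,"z":15,"wx":0,"wy":0,"wz":0,"jaw":2},{"x":0,"y":0,"z":15,"wx":0,"wy":0,"wz":0,"jaw":2}])

```text
time: 7.43
tcp_pos: [440.8, -337.6, 134.1]
tool_rot: [0.001, 0.997, -0.073, 0.001]
wrist_force: [-0.4, 0.3, -0.6]
finger_gap: 25.3
```

Run:
```python
from h import *
np.set_printoptions(precision=2,suppress=True)
p,D=viewer.snapshot("side")
s=env.sense(); T=s["tcp_pos"]; print(s["time"],T,s["finger_gap"],s["wrist_force"])
C=cloud("side",D)
m=(D>0)&(np.linalg.norm(C[...,:2]-T[:2],axis=-1)<40)&(C[...,2]>3)&(C[...,2]<230)
w=C[m]
for a in range(0,230,5):
    k=w[(w[:,2]>=a)&(w[:,2]<a+5)]
    if len(k): print(a,len(k),k.min(0),k.max(0))
u,v=proj("side",T+[0,0,36]).astype(int)
cv2.imwrite("pics/c5.png",cv2.resize(p[v-40:v+60,u-50:u+50],None,fx=6,fy=6,interpolation=cv2.INTER_CUBIC))
```

```text
7.4833 [ 439.94 -336.96  132.51] 25.14683218994994 [ 0.05  0.16 -1.2 ]
0 3 [ 408.77 -376.1     3.19] [ 451.07 -316.02    3.96]
150 14 [ 424.4  -336.81  150.99] [ 454.99 -320.12  154.91]
155 20 [ 424.41 -334.35  155.17] [ 455.12 -314.73  159.59]
160 21 [ 424.28 -334.35  160.16] [ 455.4  -321.24  164.67]
165 24 [ 425.05 -338.96  165.32] [ 455.76 -317.44  169.87]
170 10 [ 427.83 -333.19  171.1 ] [ 449.24 -317.29  174.8 ]
175 16 [ 425.84 -346.36  175.58] [ 452.1  -309.98  179.95]
180 23 [ 426.12 -349.7   180.01] [ 453.47 -309.18  184.78]
185 16 [ 426.06 -351.56  185.27] [ 449.49 -306.74  189.12]
190 18 [ 426.36 -352.65  190.4 ] [ 450.24 -305.04  194.95]
195 17 [ 426.7  -353.06  195.07] [ 449.93 -306.23  198.92]
200 20 [ 427.04 -352.55  200.  ] [ 450.17 -307.07  204.98]
205 15 [ 427.14 -356.88  205.74] [ 450.27 -306.97  209.85]
210 11 [ 422.42 -360.3   210.15] [ 452.5  -303.18  214.96]
215 16 [ 422.38 -371.16  215.01] [ 447.5  -297.74  219.94]
220 14 [ 420.3  -368.13  220.49] [ 448.35 -297.38  224.9 ]
225 9 [ 423.31 -367.67  225.22] [ 450.53 -299.55  229.46]
```

View pics/c5.png

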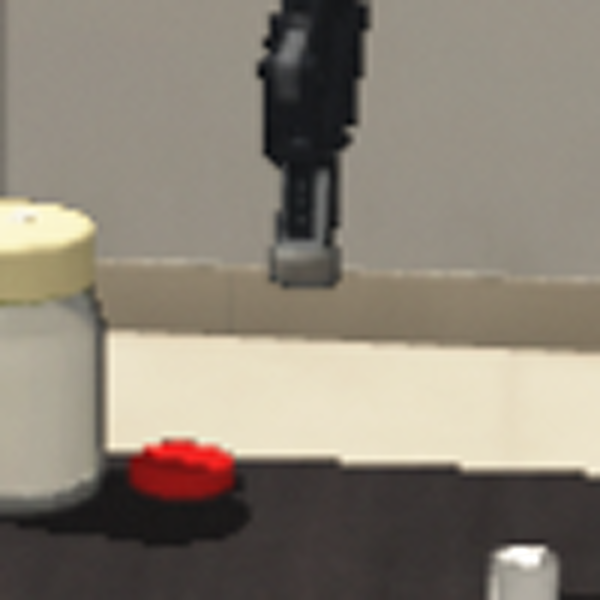

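Call:
move_arm(targets=[{"x":1,"y":3.6,"z":0,"wx":0,"wy":0,"wz":0,"jaw":2},{"x":2,"y":7.2,"z":0,"wx":0,"wy":0,"wz":0,"jaw":2},{"x":3,"y":10.8,"z":0,"wx":0,"wy":0,"wz":0,"jaw":2},{"x":4,"y":14.4,"z":0,"wx":0,"wy":0,"wz":0,"jaw":2},{"x":5,"y":18,"z":0,"wx":0,"wy":0,"wz":0,"jaw":2},{"x":6,"y":21.6,"z":0,"wx":0,"wy":0,"wz":0,"jaw":2},{"x":7,"y":25.2,"z":0,"wx":0,"wy":0,"wz":0,"jaw":2},{"x":8,"y":28.8,"z":0,"wx":0,"wy":0,"wz":0,"jaw":2},{"x":9,"y":32.4,"z":0,"wx":0,"wy":0,"wz":0,"jaw":2},{"x":9.8,"y":35.2,"z":0,"wx":0,"wy":0,"wz":0,"jaw":2}])

```text
time: 8.32
tcp_pos: [537.4, 17.5, 130.6]
tool_rot: [-0.0, 0.997, -0.072, -0.002]
wrist_force: [-0.7, 0.2, -0.4]
finger_gap: 25.1
```

Call:
move_arm(targets=[{"x":0.3,"y":1.27,"z":0,"wx":0,"wy":0,"wz":0,"jaw":2},{"x":0.3,"y":1.27,"z":-1,"wx":0,"wy":0,"wz":0,"jaw":2},{"x":0.3,"y":1.27,"z":-2,"wx":0,"wy":0,"wz":0,"jaw":2},{"x":0.3,"y":1.27,"z":-3,"wx":0,"wy":0,"wz":0,"jaw":2},{"x":0.3,"y":1.27,"z":-4,"wx":0,"wy":0,"wz":0,"jaw":2},{"x":0.3,"y":1.27,"z":-5,"wx":0,"wy":0,"wz":0,"jaw":2},{"x":0.3,"y":1.27,"z":-6,"wx":0,"wy":0,"wz":0,"jaw":2},{"x":0.3,"y":1.27,"z":-6,"wx":0,"wy":0,"wz":0,"jaw":2},{"x":0.3,"y":1.27,"z":-6,"wx":0,"wy":0,"wz":0,"jaw":2},{"x":0.3,"y":1.27,"z":-6,"wx":0,"wy":0,"wz":0,"jaw":2}])

```text
time: 9.15
tcp_pos: [541.7, 27.3, 72.6]
tool_rot: [0.0, 0.997, -0.073, 0.0]
wrist_force: [0.1, 0.5, 0.1]
finger_gap: 25.4
```

Run:
```python
from h import *
np.set_printoptions(precision=2,suppress=True)
p,D=viewer.snapshot("side"); q,E=viewer.snapshot("top")
s=env.sense(); T=s["tcp_pos"]; print(s["time"],T,s["finger_gap"],s["wrist_force"],s["tool_rot"])
u,v=[int(t) for t in proj("side",T+[0,0,20])]; a=cv2.resize(p[v-50:v+50,u-60:u+60],None,fx=5,fy=5,interpolation=cv2.INTER_CUBIC)
cv2.imwrite("pics/c6.png",a)
```

```text
9.25 [541.88  27.45  72.96] 25.018910622133976 [-0.71  0.05 -0.17] [-0.    1.   -0.07  0.  ]
```

View pics/c6.png

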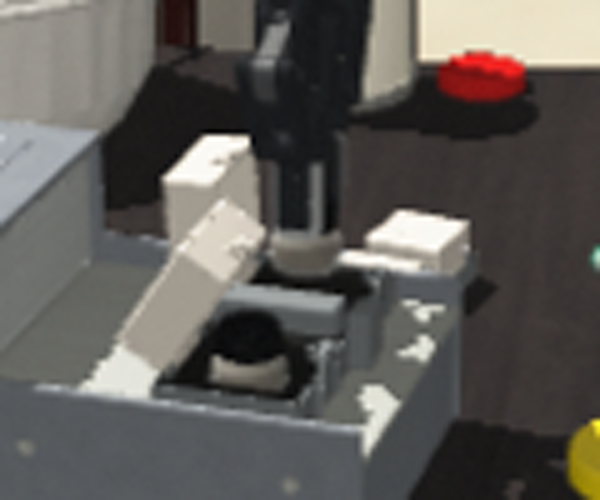

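Run:
```python
from h import *
np.set_printoptions(precision=1,suppress=True)
p,D=viewer.snapshot("side"); np.save("side2.npy",D); cv2.imwrite("pics/side2.png",p)
u0,v0=[int(t) for t in proj("side",env.sense()["tcp_pos"]+[0,0,20])]; print(u0,v0)
g=cv2.cvtColor(p,6)
# crop coords c6 -> image: u0-60+x/5, v0-50+y/5
a=lambda x,y:(u0-60+x/5,v0-50+y/5)
c,s=np.cos(-.144),np.sin(-.144); P=np.array([664.1,51.2]); R=np.array([[c,s],[-s,c]])
bx=lambda X:np.r_[R@(X[:2]-P),X[2]]
print("left body L,R edges row365", [bx(onz("side",a(x,365),75)) for x in(212,288)])
print("left cap", [bx(onz("side",a(x,340),90)) for x in(218,283)])
print("right body", [bx(onz("side",a(x,262),95)) for x in(270,342)])
C=cloud("side",D).reshape(-1,3); B=np.c_[(C[:,:2]-P)@R.T,C[:,2]]
for n,y0,y1,z0,z1 in(("Lcap",35,65,82,97),("Lbody",40,70,70,80),("Rbody",-45,-15,92,108)):
    w=B[(B[:,1]>y0)&(B[:,1]<y1)&(B[:,2]>z0)&(B[:,2]<z1)&(B[:,0]>-150)&(B[:,0]<-95)]; print(n,len(w),w.min(0),w.max(0),np.median(w,0))
rc=viewer.landmark_of("side","push_block"); print([(round(r["score"],2),bx(onz("side",r["uv"],78))) for r in rc])
```

```text
273 215
left body L,R edges row365 [array([-103.1,   46.5,   75. ]), array([-134.7,   37.1,   75. ])]
left cap [array([-107.9,   51.8,   90. ]), array([-134.6,   43.8,   90. ])]
right body [array([-107.2,  -23. ,   95. ]), array([-138.4,  -32.3,   95. ])]
Lcap 99 [-149.7   35.3   82.1] [-104.7   59.8   96.9] [-123.2   51.9   90.7]
Lbody 122 [-149.9   40.2   70.2] [-95.3  70.   79.8] [-125.7   54.5   77.1]
Rbody 101 [-135.2  -44.7   92.2] [-102.8  -20.5  108. ] [-124.   -27.5  100.9]
[(0.83, array([-164.9,   -8. ,   78. ])), (0.79, array([-128.8,  -62.1,   78. ]))]
```

Call:
move_arm(targets=[{"x":0,"y":0,"z":-0.3,"wx":0,"wy":0,"wz":0,"jaw":2},{"x":0,"y":0,"z":-0.6,"wx":0,"wy":0,"wz":0,"jaw":2},{"x":0,"y":0,"z":-0.9,"wx":0,"wy":0,"wz":0,"jaw":2},{"x":0,"y":0,"z":-1.2,"wx":0,"wy":0,"wz":0,"jaw":2},{"x":0,"y":0,"z":-1.4,"wx":0,"wy":0,"wz":0,"jaw":2},{"x":0,"y":0,"z":-1.6,"wx":0,"wy":0,"wz":0,"jaw":2},{"x":0,"y":0,"z":-1.6,"wx":0,"wy":0,"wz":0,"jaw":2},{"x":0,"y":0,"z":-1.6,"wx":0,"wy":0,"wz":0,"jaw":2},{"x":0,"y":0,"z":-1.6,"wx":0,"wy":0,"wz":0,"jaw":2},{"x":0,"y":0,"z":-1.6,"wx":0,"wy":0,"wz":0,"jaw":2}])

```text
time: 10.18
tcp_pos: [541.4, 27.5, 56.5]
tool_rot: [0.0, 0.997, -0.073, 0.0]
wrist_force: [0.3, -0.5, -0.3]
finger_gap: 25.5
```

Call:
move_arm(targets=[{"x":0,"y":0,"z":-0.3,"wx":0,"wy":0,"wz":0,"jaw":2},{"x":0,"y":0,"z":-0.6,"wx":0,"wy":0,"wz":0,"jaw":2},{"x":0,"y":0,"z":-0.8,"wx":0,"wy":0,"wz":0,"jaw":2},{"x":0,"y":0,"z":-1.0,"wx":0,"wy":0,"wz":0,"jaw":2},{"x":0,"y":0,"z":-1.0,"wx":0,"wy":0,"wz":0,"jaw":2},{"x":0,"y":0,"z":-1.0,"wx":0,"wy":0,"wz":0,"jaw":2},{"x":0,"y":0,"z":-1.0,"wx":0,"wy":0,"wz":0,"jaw":2},{"x":0,"y":0,"z":-1.0,"wx":0,"wy":0,"wz":0,"jaw":2},{"x":0,"y":0,"z":-1.0,"wx":0,"wy":0,"wz":0,"jaw":2},{"x":0,"y":0,"z":-1.0,"wx":0,"wy":0,"wz":0,"jaw":2}])

```text
time: 11.02
tcp_pos: [541.2, 27.5, 46.5]
tool_rot: [0.0, 0.997, -0.073, -0.0]
wrist_force: [-1.4, 0.4, 5.2]
finger_gap: 25.1
```

Call:
move_arm(targets=[{"x":0,"y":0,"z":0,"wx":0,"wy":0,"wz":0,"jaw":2.8},{"x":0,"y":0,"z":0,"wx":0,"wy":0,"wz":0,"jaw":3.3},{"x":0,"y":0,"z":0,"wx":0,"wy":0,"wz":0,"jaw":3.7},{"x":0,"y":0,"z":0,"wx":0,"wy":0,"wz":0,"jaw":3.7},{"x":0,"y":0,"z":0.5,"wx":0,"wy":0,"wz":0,"jaw":3.7},{"x":0,"y":0,"z":2,"wx":0,"wy":0,"wz":0,"jaw":3.7},{"x":0,"y":0,"z":4,"wx":0,"wy":0,"wz":0,"jaw":3.7},{"x":0,"y":0,"z":7,"wx":0,"wy":0,"wz":0,"jaw":3.7},{"x":0,"y":0,"z":10,"wx":0,"wy":0,"wz":0,"jaw":3.7},{"x":0,"y":0,"z":12,"wx":0,"wy":0,"wz":0,"jaw":3.7}])

```text
time: 11.85
tcp_pos: [542.4, 27.6, 169.5]
tool_rot: [-0.0, 0.997, -0.073, 0.002]
wrist_force: [0.7, -0.5, -0.7]
finger_gap: 37.2
```

Run:
```python
from h import *
p,D=viewer.snapshot("side"); np.save("side3.npy",D)
s=env.sense(); print(s["time"],s["tcp_pos"],s["finger_gap"])
cv2.imwrite("pics/c7.png",cv2.resize(p[165:265,213:333],None,fx=6,fy=6,interpolation=cv2.INTER_CUBIC))
```

```text
11.9 [544.63576854  27.62083606 172.97652989] 36.730990489717946
```

View pics/c7.png

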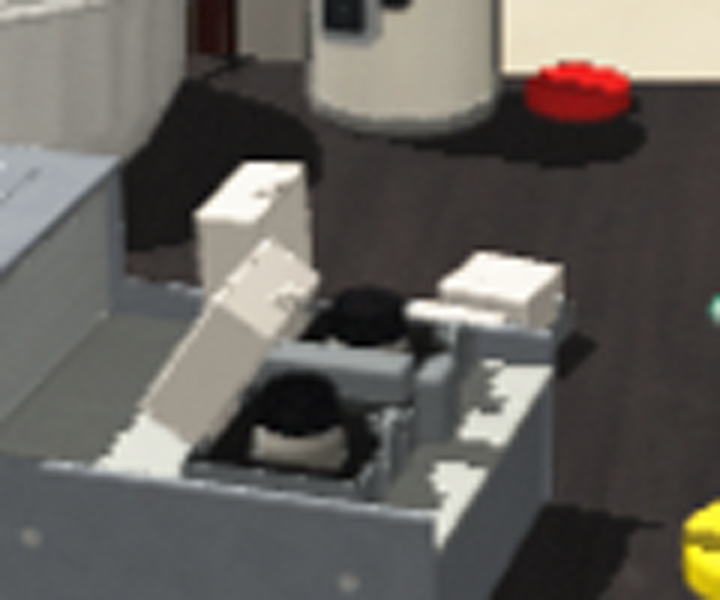

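Call:
move_arm(targets=[{"x":2,"y":2.2,"z":0,"wx":0,"wy":0,"wz":0,"jaw":0},{"x":4,"y":4.4,"z":0,"wx":0,"wy":0,"wz":0,"jaw":0},{"x":6,"y":6.6,"z":0,"wx":0,"wy":0,"wz":0,"jaw":0},{"x":6.7,"y":7.4,"z":0,"wx":0,"wy":0,"wz":0,"jaw":0},{"x":6.7,"y":7.4,"z":-2,"wx":0,"wy":0,"wz":0,"jaw":0},{"x":6.7,"y":7.4,"z":-4,"wx":0,"wy":0,"wz":0,"jaw":0},{"x":6.7,"y":7.4,"z":-6,"wx":0,"wy":0,"wz":0,"jaw":0},{"x":6.7,"y":7.4,"z":-7.1,"wx":0,"wy":0,"wz":0,"jaw":0},{"x":6.7,"y":7.4,"z":-7.1,"wx":0,"wy":0,"wz":0,"jaw":0},{"x":6.7,"y":7.4,"z":-7.1,"wx":0,"wy":0,"wz":0,"jaw":0}])

```text
time: 12.73
tcp_pos: [608.1, 101.3, 95.3]
tool_rot: [0.0, 0.997, -0.073, -0.0]
wrist_force: [0.3, -0.0, 1.2]
finger_gap: 0.1
```

Call:
move_arm(targets=[{"x":-0.8,"y":0.1,"z":0,"wx":0,"wy":0,"wz":0,"jaw":0},{"x":-1.4,"y":0.2,"z":0,"wx":0,"wy":0,"wz":0,"jaw":0},{"x":-1.8,"y":0.25,"z":0,"wx":0,"wy":0,"wz":0,"jaw":0},{"x":-2.3,"y":0.3,"z":-0.1,"wx":0,"wy":0,"wz":0,"jaw":0},{"x":-2.75,"y":0.4,"z":-0.3,"wx":0,"wy":0,"wz":0,"jaw":0},{"x":-3.2,"y":0.45,"z":-0.45,"wx":0,"wy":0,"wz":0,"jaw":0},{"x":-3.7,"y":0.53,"z":-0.65,"wx":0,"wy":0,"wz":0,"jaw":0},{"x":-4.1,"y":0.6,"z":-0.9,"wx":0,"wy":0,"wz":0,"jaw":0},{"x":-4.5,"y":0.65,"z":-1.2,"wx":0,"wy":0,"wz":0,"jaw":0},{"x":-4.5,"y":0.65,"z":-1.2,"wx":0,"wy":0,"wz":0,"jaw":0}])

```text
time: 13.57
tcp_pos: [561.8, 108.0, 82.5]
tool_rot: [0.0, 0.997, -0.073, -0.001]
wrist_force: [-0.3, 0.1, -1.3]
finger_gap: 0.1
```

```bash
cat > prof.py <<'E'
from h import *
import sys
np.set_printoptions(precision=1,suppress=True)
c,s=np.cos(-.144),np.sin(-.144); P=np.array([664.1,51.2]); R=np.array([[c,s],[-s,c]])
bx=lambda X:np.r_[R@(X[:2]-P),X[2]]
p,D=viewer.snapshot("side"); cv2.imwrite(f"pics/s_{sys.argv[1]}.png",p)
S=env.sense(); print(S["time"],bx(S["tcp_pos"]),S["wrist_force"])
C=cloud("side",D).reshape(-1,3); g=p.reshape(-1,3).astype(int)
B=np.c_[(C[:,:2]-P)@R.T,C[:,2]]; ok=(C[:,2]>79)&(g.min(1)>135)
for y0,y1 in((13,78),(-71,-5)):
    q=B[ok&(B[:,1]>y0)&(B[:,1]<y1)&(B[:,0]>-180)&(B[:,0]<-20)]
    for a in range(80,146,8):
        w=q[(q[:,2]>=a)&(q[:,2]<a+8)]
        if len(w)>1: print(y0,a,len(w),w[:,0].min(),w[:,0].max())
E
python3 prof.py a
```

```text
13.6167 [-108.6   41.7   82.8] [-0.1  0.6 -0.3]
13 80 8 -99.15222790977258 -88.23065812232056
13 88 47 -137.39031368337027 -86.38902523631907
13 96 83 -140.21568644915706 -80.58377361870274
13 104 140 -139.8900336382008 -84.12733348851714
13 112 64 -136.49877598856307 -104.05555313035292
13 120 12 -130.02807781283911 -119.67089464559604
-71 80 4 -66.38541426615282 -64.38613217701679
-71 88 16 -158.62207732133203 -64.08234335879642
-71 96 19 -75.64803416935023 -62.35761102910145
-71 104 19 -75.13949861884934 -62.49022883940121
-71 112 20 -75.40799090383767 -62.961499459802916
-71 120 18 -76.60850435432424 -62.54584244050945
```

Call:
move_arm(targets=[{"x":-0.6,"y":0.1,"z":-0.4,"wx":0,"wy":0,"wz":0,"jaw":0},{"x":-1.2,"y":0.18,"z":-0.7,"wx":0,"wy":0,"wz":0,"jaw":0},{"x":-1.8,"y":0.27,"z":-0.9,"wx":0,"wy":0,"wz":0,"jaw":0},{"x":-2.1,"y":0.3,"z":-1.1,"wx":0,"wy":0,"wz":0,"jaw":0},{"x":-2.1,"y":0.3,"z":-1.3,"wx":0,"wy":0,"wz":0,"jaw":0},{"x":-2.1,"y":0.3,"z":-1.5,"wx":0,"wy":0,"wz":0,"jaw":0},{"x":-2.1,"y":0.3,"z":-1.7,"wx":0,"wy":0,"wz":0,"jaw":0},{"x":-2.1,"y":0.3,"z":-1.8,"wx":0,"wy":0,"wz":0,"jaw":0},{"x":-2.1,"y":0.3,"z":-1.8,"wx":0,"wy":0,"wz":0,"jaw":0},{"x":-2.1,"y":0.3,"z":-1.8,"wx":0,"wy":0,"wz":0,"jaw":0}])

```text
time: 14.45
tcp_pos: [541.8, 111.3, 66.7]
tool_rot: [-0.0, 0.997, -0.073, -0.0]
wrist_force: [-4.2, 0.4, 9.7]
finger_gap: -0.0
```

Call:
move_arm(targets=[{"x":0,"y":0,"z":-0.05,"wx":0,"wy":0,"wz":0,"jaw":0},{"x":0,"y":0,"z":-0.1,"wx":0,"wy":0,"wz":0,"jaw":0},{"x":0,"y":0,"z":-0.15,"wx":0,"wy":0,"wz":0,"jaw":0},{"x":0,"y":0,"z":-0.2,"wx":0,"wy":0,"wz":0,"jaw":0},{"x":0,"y":0,"z":-0.25,"wx":0,"wy":0,"wz":0,"jaw":0},{"x":0,"y":0,"z":-0.25,"wx":0,"wy":0,"wz":0,"jaw":0},{"x":0,"y":0,"z":-0.25,"wx":0,"wy":0,"wz":0,"jaw":0},{"x":0,"y":0,"z":-0.25,"wx":0,"wy":0,"wz":0,"jaw":0},{"x":0,"y":0,"z":-0.25,"wx":0,"wy":0,"wz":0,"jaw":0},{"x":0,"y":0,"z":-0.25,"wx":0,"wy":0,"wz":0,"jaw":0}])

```text
time: 15.28
tcp_pos: [541.7, 111.4, 66.2]
tool_rot: [-0.0, 0.997, -0.073, 0.0]
wrist_force: [-8.1, 0.1, 23.1]
finger_gap: -0.4
```

Call:
move_arm(targets=[{"x":0,"y":0,"z":2,"wx":0,"wy":0,"wz":0,"jaw":0},{"x":0,"y":0,"z":5,"wx":0,"wy":0,"wz":0,"jaw":0},{"x":0,"y":0,"z":9,"wx":0,"wy":0,"wz":0,"jaw":0},{"x":2,"y":-2.4,"z":9,"wx":0,"wy":0,"wz":0,"jaw":0},{"x":4,"y":-4.8,"z":9,"wx":0,"wy":0,"wz":0,"jaw":0},{"x":6,"y":-7.2,"z":9,"wx":0,"wy":0,"wz":0,"jaw":0},{"x":7.9,"y":-9.5,"z":9,"wx":0,"wy":0,"wz":0,"jaw":0},{"x":7.9,"y":-9.5,"z":9,"wx":0,"wy":0,"wz":0,"jaw":0},{"x":7.9,"y":-9.5,"z":9,"wx":0,"wy":0,"wz":0,"jaw":0},{"x":7.9,"y":-9.5,"z":9,"wx":0,"wy":0,"wz":0,"jaw":0}])

```text
time: 16.12
tcp_pos: [620.5, 16.3, 152.2]
tool_rot: [-0.0, 0.997, -0.073, -0.001]
wrist_force: [-0.8, -0.9, 0.0]
finger_gap: 0.2
```

```bash
python3 prof.py b
```

```text
16.1667 [-38.3 -40.4 152.4] [ 0.3  0.2 -0.9]
13 80 72 -142.52573202223542 -86.96127900241538
13 88 82 -143.3809671322109 -90.24009449475056
13 96 167 -144.97490263982357 -89.8723814747935
13 104 154 -146.04310456641372 -91.01346812698054
-71 80 27 -90.56924165767646 -65.87074622322955
-71 88 50 -153.8269196648819 -64.07176222086707
-71 96 44 -83.33087297697071 -62.05611993507186
-71 104 52 -85.90201842298839 -62.2545497777859
-71 112 47 -85.87542507496453 -63.40416896389572
-71 120 36 -84.91430447906917 -62.49433374927379
-71 128 53 -83.03728839762294 -60.999610481805774
-71 136 56 -84.44085977754415 -61.68735942741284
```

Call:
move_arm(targets=[{"x":0,"y":0,"z":-2.5,"wx":0,"wy":0,"wz":0,"jaw":0},{"x":0,"y":0,"z":-5,"wx":0,"wy":0,"wz":0,"jaw":0},{"x":0,"y":0,"z":-6.2,"wx":0,"wy":0,"wz":0,"jaw":0},{"x":0,"y":0,"z":-6.2,"wx":0,"wy":0,"wz":0,"jaw":0},{"x":-0.6,"y":0.1,"z":-6.2,"wx":0,"wy":0,"wz":0,"jaw":0},{"x":-1.1,"y":0.16,"z":-6.2,"wx":0,"wy":0,"wz":0,"jaw":0},{"x":-1.6,"y":0.23,"z":-6.1,"wx":0,"wy":0,"wz":0,"jaw":0},{"x":-2.1,"y":0.3,"z":-6.0,"wx":0,"wy":0,"wz":0,"jaw":0},{"x":-2.6,"y":0.38,"z":-6.0,"wx":0,"wy":0,"wz":0,"jaw":0},{"x":-3.0,"y":0.43,"z":-6.0,"wx":0,"wy":0,"wz":0,"jaw":0}])

```text
time: 17.0
tcp_pos: [590.9, 20.4, 93.7]
tool_rot: [-0.0, 0.997, -0.073, 0.001]
wrist_force: [0.9, 0.4, 1.2]
finger_gap: -0.1
```

Call:
move_arm(targets=[{"x":-0.5,"y":0.07,"z":0,"wx":0,"wy":0,"wz":0,"jaw":0},{"x":-1.0,"y":0.14,"z":0,"wx":0,"wy":0,"wz":0,"jaw":0},{"x":-1.4,"y":0.2,"z":0,"wx":0,"wy":0,"wz":0,"jaw":0},{"x":-1.8,"y":0.26,"z":0,"wx":0,"wy":0,"wz":0,"jaw":0},{"x":-2.2,"y":0.32,"z":0,"wx":0,"wy":0,"wz":0,"jaw":0},{"x":-2.6,"y":0.38,"z":-0.2,"wx":0,"wy":0,"wz":0,"jaw":0},{"x":-3.0,"y":0.43,"z":-0.4,"wx":0,"wy":0,"wz":0,"jaw":0},{"x":-3.5,"y":0.5,"z":-0.65,"wx":0,"wy":0,"wz":0,"jaw":0},{"x":-4.1,"y":0.6,"z":-1.0,"wx":0,"wy":0,"wz":0,"jaw":0},{"x":-4.1,"y":0.6,"z":-1.0,"wx":0,"wy":0,"wz":0,"jaw":0}])

```text
time: 17.83
tcp_pos: [548.2, 26.5, 81.8]
tool_rot: [0.0, 0.997, -0.073, -0.002]
wrist_force: [-0.9, -0.4, -0.5]
finger_gap: -0.1
```

```bash
python3 prof.py c
```

```text
17.8833 [-110.2  -41.1   82.3] [0.2 0.5 0.7]
13 80 70 -146.69698696297857 -85.89035652060882
13 88 87 -142.5201090289272 -90.4495912093258
13 96 201 -146.07183116162525 -89.74254427395591
13 104 168 -145.9056855901958 -90.9681650106045
-71 88 35 -154.5458083614308 -85.65952085650396
-71 96 81 -143.92062705276453 -81.71705041238177
-71 104 121 -139.1324237035437 -84.67516822341922
-71 112 61 -135.8327067899449 -104.6075202610602
-71 120 8 -134.22270724214573 -105.13018297809664
```

Call:
move_arm(targets=[{"x":-0.6,"y":0.1,"z":-0.4,"wx":0,"wy":0,"wz":0,"jaw":0},{"x":-1.2,"y":0.18,"z":-0.7,"wx":0,"wy":0,"wz":0,"jaw":0},{"x":-1.8,"y":0.27,"z":-0.9,"wx":0,"wy":0,"wz":0,"jaw":0},{"x":-2.1,"y":0.3,"z":-1.1,"wx":0,"wy":0,"wz":0,"jaw":0},{"x":-2.1,"y":0.3,"z":-1.35,"wx":0,"wy":0,"wz":0,"jaw":0},{"x":-2.1,"y":0.3,"z":-1.6,"wx":0,"wy":0,"wz":0,"jaw":0},{"x":-2.1,"y":0.3,"z":-1.8,"wx":0,"wy":0,"wz":0,"jaw":0},{"x":-2.1,"y":0.3,"z":-2.0,"wx":0,"wy":0,"wz":0,"jaw":0},{"x":-2.1,"y":0.3,"z":-2.0,"wx":0,"wy":0,"wz":0,"jaw":0},{"x":-2.1,"y":0.3,"z":-2.0,"wx":0,"wy":0,"wz":0,"jaw":0}])

```text
time: 18.72
tcp_pos: [528.6, 29.6, 66.1]
tool_rot: [-0.0, 0.997, -0.073, 0.0]
wrist_force: [-9.2, 0.8, 25.1]
finger_gap: -0.4
```

Call:
move_arm(targets=[{"x":0,"y":0,"z":1,"wx":0,"wy":0,"wz":0,"jaw":0},{"x":0,"y":0,"z":3,"wx":0,"wy":0,"wz":0,"jaw":0},{"x":0,"y":0,"z":6,"wx":0,"wy":0,"wz":0,"jaw":0},{"x":0,"y":0,"z":9,"wx":0,"wy":0,"wz":0,"jaw":0},{"x":-2,"y":1,"z":9,"wx":0,"wy":0,"wz":0,"jaw":0},{"x":-5,"y":2.5,"z":9,"wx":0,"wy":0,"wz":0,"jaw":0},{"x":-8,"y":4.7,"z":9,"wx":0,"wy":0,"wz":0,"jaw":0},{"x":-8,"y":5.3,"z":9,"wx":0,"wy":0,"wz":0,"jaw":0},{"x":-8,"y":5.3,"z":9,"wx":0,"wy":0,"wz":0,"jaw":0},{"x":-8,"y":5.3,"z":9,"wx":0,"wy":0,"wz":0,"jaw":0}])

```text
time: 19.55
tcp_pos: [449.9, 82.4, 153.0]
tool_rot: [0.0, 0.997, -0.072, 0.001]
wrist_force: [0.3, -0.7, 0.1]
finger_gap: 0.0
```

```bash
python3 prof.py d
python3 - <<'E'
from h import *
p,D=viewer.snapshot("top")
s=cv2.imread("pics/s_d.png"); a=cv2.resize(s[165:275,203:333],(650,550),interpolation=cv2.INTER_CUBIC)
cv2.imwrite("pics/c8.png",a)
E
```

```text
19.6 [-216.1   -0.1  152.9] [-0.3  0.2 -1.1]
13 80 73 -142.76562752268123 -86.14735286633984
13 88 79 -148.17570066885668 -90.33424576324681
13 96 207 -145.65887872752938 -89.65461312228888
13 104 170 -145.90571910701905 -90.61110574276043
-71 80 2 -146.01054226721126 -145.59484914628692
-71 88 51 -155.0004760091752 -91.461915795491
-71 96 170 -146.71718419808764 -90.15912958186819
-71 104 146 -146.61666518449724 -91.78977683054035
```

View pics/c8.png

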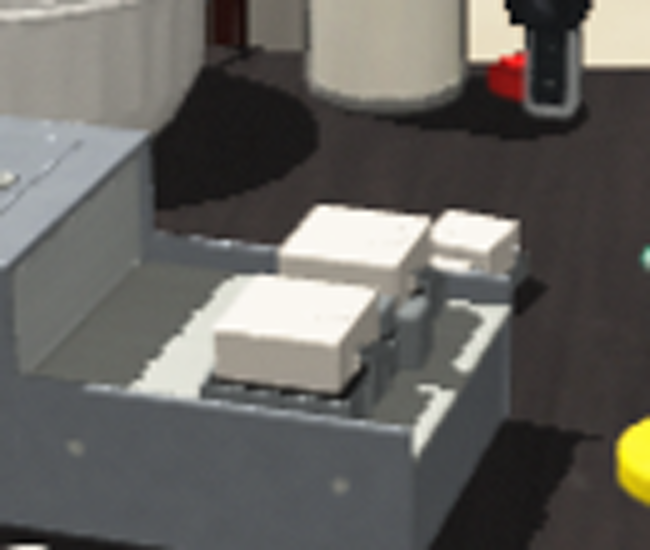

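Run:
```python
from h import *
np.set_printoptions(precision=3,suppress=True)
c,s=np.cos(-.144),np.sin(-.144); P=np.array([664.1,51.2]); R=np.array([[c,s],[-s,c]])
A=[]
for i in range(4): p,D=viewer.snapshot("top"); A.append(D)
D=np.mean(A,0); C=cloud("top",D).reshape(-1,3); B=np.c_[(C[:,:2]-P)@R.T,C[:,2]]
for y0,y1 in((18,66),(-66,-18)):
    q=B[(B[:,1]>y0)&(B[:,1]<y1)&(B[:,0]>-140)&(B[:,0]<-94)&(B[:,2]>95)]
    k=np.polyfit(q[:,0],q[:,2],1); print(len(q),q[:,2].mean(),"slope",k[0])
S=env.sense(); print(S["time"],S["tcp_pos"])
```

```text
8 358.11463433270836 slope -0.4329733282290681
232 117.87146158791563 slope 0.29775688544251033
19.85 [449.876  81.849 152.596]
```

Call:
move_arm(targets=[{"x":0,"y":0,"z":-2,"wx":0,"wy":0,"wz":0,"jaw":0},{"x":0,"y":0,"z":-4,"wx":0,"wy":0,"wz":0,"jaw":0},{"x":0,"y":0,"z":-6,"wx":0,"wy":0,"wz":0,"jaw":0},{"x":0,"y":0,"z":-8,"wx":0,"wy":0,"wz":0,"jaw":0},{"x":0,"y":0,"z":-10,"wx":0,"wy":0,"wz":0,"jaw":0},{"x":0,"y":0,"z":-12,"wx":0,"wy":0,"wz":0,"jaw":0},{"x":0,"y":0,"z":-12,"wx":0,"wy":0,"wz":0,"jaw":0},{"x":0.99,"y":-0.14,"z":-12,"wx":0,"wy":0,"wz":0,"jaw":0},{"x":1.98,"y":-0.29,"z":-12,"wx":0,"wy":0,"wz":0,"jaw":0},{"x":2.77,"y":-0.4,"z":-12,"wx":0,"wy":0,"wz":0,"jaw":0}])

```text
time: 20.68
tcp_pos: [480.3, 78.3, 34.3]
tool_rot: [-0.0, 0.997, -0.073, 0.002]
wrist_force: [0.4, 1.1, 0.2]
finger_gap: -0.3
```

Run:
```python
from h import *
np.set_printoptions(precision=3,suppress=True)
c,s=np.cos(-.144),np.sin(-.144); P=np.array([664.1,51.2]); R=np.array([[c,s],[-s,c]])
A=[]
for i in range(4): p,D=viewer.snapshot("side"); A.append(D)
D=np.median(A,0); C=cloud("side",D).reshape(-1,3); B=np.c_[(C[:,:2]-P)@R.T,C[:,2]]
g=p.reshape(-1,3).min(1)
for y0,y1 in((20,66),(-62,-16)):
    q=B[(g>150)&(B[:,1]>y0)&(B[:,1]<y1)&(B[:,0]>-142)&(B[:,0]<-94)&(B[:,2]>98)&(B[:,2]<116)]
    k=np.linalg.lstsq(np.c_[q,np.ones(len(q))][:,[0,1,3]],q[:,2],rcond=None)[0]; print(len(q),q[:,2].mean(),"slopes",k[:2])
```

```text
200 104.32485089815309 slopes [-0.008 -0.001]
166 104.25562039973501 slopes [-0.012 -0.003]
```

Call:
move_arm(targets=[{"x":0.8,"y":-0.12,"z":0,"wx":0,"wy":0,"wz":0,"jaw":0},{"x":1.6,"y":-0.23,"z":0,"wx":0,"wy":0,"wz":0,"jaw":0},{"x":2.4,"y":-0.35,"z":0,"wx":0,"wy":0,"wz":0,"jaw":0},{"x":3.2,"y":-0.46,"z":0,"wx":0,"wy":0,"wz":0,"jaw":0},{"x":4.0,"y":-0.58,"z":0,"wx":0,"wy":0,"wz":0,"jaw":0},{"x":4.8,"y":-0.7,"z":0,"wx":0,"wy":0,"wz":0,"jaw":0},{"x":5.6,"y":-0.81,"z":0,"wx":0,"wy":0,"wz":0,"jaw":0},{"x":6.4,"y":-0.93,"z":0,"wx":0,"wy":0,"wz":0,"jaw":0},{"x":7.2,"y":-1.04,"z":0,"wx":0,"wy":0,"wz":0,"jaw":0},{"x":8.0,"y":-1.16,"z":0,"wx":0,"wy":0,"wz":0,"jaw":0}])

```text
time: 21.72
tcp_pos: [557.8, 66.6, 32.8]
tool_rot: [0.0, 0.997, -0.073, -0.0]
wrist_force: [-2.4, 1.1, 2.8]
finger_gap: -0.3
```

```bash
python3 prof.py e
```

```text
21.7667 [-104.9    0.2   33. ] [1.3 0.1 0.3]
13 80 71 -80.20937576145333 -26.291590066939794
13 88 79 -80.2686500782003 -24.356573691977022
13 96 185 -81.40389738047296 -23.852044452959134
13 104 178 -81.01137400939874 -25.346684165132487
-71 88 46 -91.7119133123734 -26.05084850181916
-71 96 137 -77.43903234904388 -24.902369447389418
-71 104 88 -71.67997878281868 -26.582443761581075
```

Call:
move_arm(targets=[{"x":0.7,"y":-0.1,"z":0,"wx":0,"wy":0,"wz":0,"jaw":0},{"x":1.4,"y":-0.2,"z":0,"wx":0,"wy":0,"wz":0,"jaw":0},{"x":2.1,"y":-0.3,"z":0,"wx":0,"wy":0,"wz":0,"jaw":0},{"x":2.8,"y":-0.41,"z":0,"wx":0,"wy":0,"wz":0,"jaw":0},{"x":3.5,"y":-0.51,"z":0,"wx":0,"wy":0,"wz":0,"jaw":0},{"x":4.2,"y":-0.61,"z":0,"wx":0,"wy":0,"wz":0,"jaw":0},{"x":4.9,"y":-0.71,"z":0,"wx":0,"wy":0,"wz":0,"jaw":0},{"x":5.6,"y":-0.81,"z":0,"wx":0,"wy":0,"wz":0,"jaw":0},{"x":6.3,"y":-0.91,"z":0,"wx":0,"wy":0,"wz":0,"jaw":0},{"x":7.0,"y":-1.01,"z":0,"wx":0,"wy":0,"wz":0,"jaw":0}])

```text
time: 22.6
tcp_pos: [628.0, 56.5, 33.1]
tool_rot: [-0.0, 0.997, -0.073, 0.0]
wrist_force: [-1.8, 0.1, 1.8]
finger_gap: -0.2
```

Call:
move_arm(targets=[{"x":0.2,"y":-0.03,"z":0,"wx":0,"wy":0,"wz":0,"jaw":0},{"x":0.4,"y":-0.06,"z":0,"wx":0,"wy":0,"wz":0,"jaw":0},{"x":0.4,"y":-0.06,"z":0,"wx":0,"wy":0,"wz":0,"jaw":0},{"x":-1,"y":0.14,"z":0,"wx":0,"wy":0,"wz":0,"jaw":0},{"x":-3,"y":0.43,"z":0,"wx":0,"wy":0,"wz":0,"jaw":0},{"x":-5,"y":0.72,"z":0,"wx":0,"wy":0,"wz":0,"jaw":0},{"x":-8,"y":1.2,"z":0,"wx":0,"wy":0,"wz":0,"jaw":0},{"x":-11,"y":1.6,"z":0,"wx":0,"wy":0,"wz":0,"jaw":0},{"x":-14,"y":2,"z":1,"wx":0,"wy":0,"wz":0,"jaw":0},{"x":-16,"y":2.3,"z":3,"wx":0,"wy":0,"wz":0,"jaw":0}])

```text
time: 23.43
tcp_pos: [461.8, 79.3, 61.1]
tool_rot: [0.001, 0.997, -0.073, -0.004]
wrist_force: [0.7, 0.7, 0.3]
finger_gap: 0.0
```

```bash
python3 prof.py f; python3 -c "
import cv2
s=cv2.imread('pics/s_f.png'); cv2.imwrite('pics/c9.png',cv2.resize(s[165:275,140:330],(760,440),interpolation=cv2.INTER_CUBIC))"
```

```text
23.4833 [-204.7   -0.6   65.2] [-2.8  0.6  3. ]
```

View pics/c9.png

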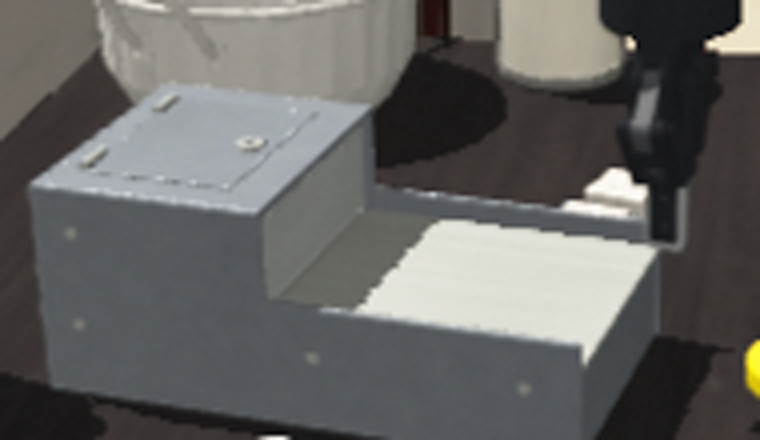

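Call:
move_arm(targets=[{"x":0,"y":0,"z":3,"wx":0,"wy":0,"wz":0,"jaw":0},{"x":0,"y":0,"z":6,"wx":0,"wy":0,"wz":0,"jaw":0},{"x":0,"y":0,"z":9,"wx":0,"wy":0,"wz":0,"jaw":0},{"x":-3,"y":0,"z":12,"wx":0,"wy":0,"wz":0,"jaw":0},{"x":-5,"y":0,"z":12,"wx":0,"wy":0,"wz":0,"jaw":0},{"x":-5,"y":0,"z":12,"wx":0,"wy":0,"wz":0,"jaw":0},{"x":-5,"y":0,"z":12,"wx":0,"wy":0,"wz":0,"jaw":0},{"x":-5,"y":0,"z":12,"wx":0,"wy":0,"wz":0,"jaw":0},{"x":-5,"y":0,"z":12,"wx":0,"wy":0,"wz":0,"jaw":0},{"x":-5,"y":0,"z":12,"wx":0,"wy":0,"wz":0,"jaw":0}])

```text
time: 24.32
tcp_pos: [417.5, 79.6, 182.2]
tool_rot: [0.0, 0.997, -0.073, -0.0]
wrist_force: [0.0, 0.0, -0.5]
finger_gap: 0.4
```

Run:
```python
from h import *
c,s=np.cos(-.144),np.sin(-.144); P=np.array([664.1,51.2]); R=np.array([[c,s],[-s,c]])
for n in("side","top"):
    p,D0=viewer.snapshot(n); D=np.median([viewer.snapshot(n)[1] for i in range(4)],0); C=cloud(n,D).reshape(-1,3); B=np.c_[(C[:,:2]-P)@R.T,C[:,2]]
    q=B[(abs(B[:,1])<68)&(B[:,2]>67)&(B[:,2]<114)&(B[:,0]>-40)&(B[:,0]<90)]
    if len(q)>10:
        k=np.polyfit(q[:,2],q[:,0],1); print(n,len(q),"dx/dz",k[0],"x",q[:,0].min(),q[:,0].max(),[round(np.median(q[(q[:,2]>=a)&(q[:,2]<a+10),0]),1) for a in(67,77,87,97,104)])
print(env.sense()["time"],[ (t["score"],t["uv"]) for t in viewer.spot_in("side","sample_case")][:3])
```

```text
side 461 dx/dz -0.0007443368490957145 x 0.5673670662331222 3.5119504651324545 [np.float64(1.8), np.float64(2.0), np.float64(1.8), np.float64(1.8), np.float64(1.9)]
top 272 dx/dz -0.0002477922373109944 x 2.9631400961700507 5.734829580000557 [np.float64(4.6), np.float64(4.5), np.float64(4.7), np.float64(4.5), np.float64(4.5)]
24.8167 [(0.69, [297.4, 215.2])]
```

Flap hangs exactly vertical and the case is out of sight inside the box, so I'm handing in.

```bash
python3 -c "
from cell import env
print(env.sign_off())"
```

```text
the job is handed in; nothing more can be done
None
```

The pot is in the right pocket, both covers are pressed shut, and the case went through the flap into the drop box. I handed the job in at about 24.8 s, well inside the 67 s limit.

**What I did:** I stood the loose pot (the black-capped one) in the right pocket and let go. Then I pushed each cover over and pressed it down at its thumb spot with 23 to 25 N. Last, I pushed the case along the shelf by its block until it tipped through, and backed the arm away.

**What the last checks showed:**
- **Pot:** the camera view after release showed it standing in the right pocket.
- **Covers:** with nothing touching them, before the push, both tops were level. They measured 104.3 mm high (104 expected), with a slope of about 0.01.
- **Case and flap:** the shelf was empty and the flap hung vertical, with a slope under 0.001 in both cameras. Inside the closed box I could not see the case, so its rest position, the latches and the pots there are inferred.

**What failed or disagreed:**
- **Fingertips:** they sit about 36 mm above the reported TCP. My first grasp therefore closed above the pot without touching it. I measured the offset in the side camera and allowed for it from then on.
- **Cover check from above:** one top-camera reading was blocked by the arm and useless, so I repeated it from the side.
- **Case detector:** after the push it still reported one low-confidence "sample_case" outside the box, most likely the smaller look-alike, which I did not check.
- **Bystanders:** I kept the arm's path clear of them but did not re-measure their positions at the end.

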